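Set a soap bar in the curing rack and hold the hardness tester on its mark

TASK

Stand the soap bar that carries the ring mark on edge, mark upward, in the empty slot of the sloping curing rack, right down on the slot's floor and close up to the end stop, and let go of it. Then lift the hardness tester out of its holder and press its plunger tip gently inside the ring, with the tester square to the bar's sloping upper edge (tilted with it, not plumb) and the plunger about half way in. Finish while still holding the tester like that, and leave the other bar and the things round about where they are.

Things in the scene. Friction and masses are not known exactly. Their poses are not given: they have to be found in the camera images.
- bar: cream cut soap bar, 80 mm long, 54 mm high, 25 mm thick, 0.1 kg, standing on its long narrow edge on the table, a thin dark ring mark on its upper edge. Frame: +x up through the marked edge, +y along its length, +z through its thickness; origin half way up and along, on one broad face: it fills x -27..27, y -40..40, z 0..25 mm
- bar_mark (a point): centre of the ring mark (ring 18 mm across) on the bar's upper edge, at x 27, y 14, z 12.5 mm of the bar's frame (14 mm from the middle of the edge towards one end); axes as the bar's: +x points square out of the marked edge
- bar_foot (a point): middle of the bar's lower narrow edge, at x -27, y 0, z 12.5 mm of its frame; axes as the bar's
- rack: fixed wooden curing rack, 100 x 140 mm, origin at its centre on the table, z up. Two slots along x, 76 mm apart, each 32 mm wide, 88 mm long, between outer walls 8 mm thick and a solid middle 44 mm wide, all 16 mm high. The slot floors rise at 15 degrees towards the rack's +x; a 16 mm high stop closes the low end, the high end is open. The slot at +y already holds a bar; the one at -y is empty
- slot (a point): point on the empty slot's floor, mid width, where the middle of the bar's lower edge (bar_foot) lies when the bar touches the stop; height about 34 mm. Frame: x up the slope along the slot (stop's face at x = -40 mm), y across it, z square out of the sloping floor (15 degrees from vertical, leaning towards the low end)
- curing_bar: orange soap bar of the same size (26 mm thick) without a mark, loose, already on edge in the rack's other slot; its top is level with that of a bar set in the empty slot. Origin half way up and along, on the broad face that looks to the rack's -y. Leave it alone
- tester: hardness tester, 0.12 kg: upright aluminium case 30 (x) x 26 (y) mm, 62 mm high, flat sides, round black cap 8 mm high on top, small white dial on the -x face, thin steel plunger below. Origin: centre of the case's underside; z up along the case. Stands in the holder, underside 26 mm above the table, lowest 14 mm of the case inside the holder; lift it straight up
- tester_tip (a point): tip of the plunger, a 7 mm wide round end 16 mm below the case's underside when fully out; moves with the plunger; axes as the tester's
- plunger (a joint): travel of the tester's spring plunger: 0 m fully out, 0.010 m fully in; the spring pushes with 1 N at 0 and 0.5 N more for each mm (3.5 N half way, 6 N fully in, where it meets a hard stop)
- holder: fixed wooden holder of the tester, foot 80 x 70 mm and 6 mm thick, pocket block 51 x 47 mm, 40 mm high, pocket 35 x 31 mm; origin: centre of its underside on the table; axes as the tester's
- balm_tin: round metal balm tin 74 mm wide, 34 mm high, to be left alone; origin centre of its underside
- jar: glass pigment jar with wooden lid, 49 mm wide, 70 mm high, to be left alone; origin centre of its underside
- stamp: turned wooden soap stamp 36 mm wide, 64 mm high, to be left alone; origin centre of its underside

How it is judged:
By the outcome, as a careful person would: the job done as asked, in the order asked, and still so for the second after the job is handed in, while the arm keeps its last pose, push and grip.
It also fails if it takes over 64 s, if anything falls off the work surface, if the arm or the gripper's body presses on something with over 40 N, if the wrist force passes 120 N, or if a joint passes its speed limit or range.

ROBOT

A 6-joint arm with a two-finger parallel gripper is mounted at the origin on a cart in front of the work surface, level with it; the furniture and walls round the work are solid. World frame = base frame: x ahead of the robot, y to its left, z up, the work surface at z = 0. Lengths are in m, angles in degrees, forces in N, time in s.
With the tool pointing down it reaches from about 0.375 to 0.9 m from the base axis. Payload 3.1 kg.
Tool frame: the origin (TCP) lies at the very end of the fingers, on their centre line; the grasp point (between the pads) lies 19 mm behind it; z points along the fingers, y is the line along which they close (so a half turn about z gives the same grasp; the last joint's range is limited). The gripper opens to 87 mm and grips with 3 to 60 N. Pads are 19 mm wide; open, the fingers measure 117 mm over their backs; the gripper's body (75 mm by 190 mm) begins 51 mm behind the grasp point.
Start: joints at [65.231, 30.224, 82.088, -0, 67.689, -10.227], TCP at [0.157, 0.605, 0.223] pointing down, gripper open.
Joint ranges: [-176.69, 176.69], [-43.24, 126.21], [12.49, 139.97], [-82, 262], [0, 151.66], [-163.58, 163.58]. Speed limits (degrees/s): [159.86, 159.86, 180, 180, 180, 180].

INTERFACE

Orientations are given as a 3x3 rotation matrix whose columns are the frame's x, y, z axes.
In Python, from rig import bot gives the robot as it stands.
- The arm moves only by the tool move_arm, never from a script. Its argument "increments" is a list of rows, each an object with "xyz": the shift along the tool's x, y, z in mm, a list of three; "roll": the turn about the tool's z in rad; "grip": the opening in per cent of the stroke, from 0 (shut) to 100 (fully open). A call has 1 to 5 rows; each row shifts and turns the commanded pose from where the row before left it, along the tool's axes as they then stand; what a row does not reach is not made up. A row lasts 1/12 s, in which the tool goes at most 41.7 mm and 7.16 degrees, less where a joint would pass 70% of its speed; a pose out of reach is approached as far as the arm can. A call is refused whole if a number of a shift passes 41.7 or a number of a turn 0.125, either way. A call with a gripper value outside its range is refused whole. The fingers move at their own pace and stop on an object; the grip force is fixed at half the most. Time passes only in rows, so rows that do not move let the fingers close. It gives the time, the measured TCP pose, the force, the opening and the grip force at its end, in the units of the state.
- bot.read_state(): the state, without advancing time (a new reading comes with each control period).
- bot.capture(name): name is "scene" or "top"; returns (picture, depth): 420x560x3 uint8, red, green, blue; 420x560 float32, m along the optical axis (not along the pixel's ray), 0 where there is no reading.
- bot.camera_model(name): a dict with "intrinsics" (3x3 intrinsics, pixels), "rvec" (rotation vector, rad) and "tvec" (3), from world to camera coordinates, as OpenCV has them. Camera axes: x right, y down, z forward; pixel columns grow to the right and rows downward; lengths in m; the calibration is good to about 2 mm. A picture is of the moment at which its call begins. camera_model takes no time and is no camera call.
- bot.hand_in(): hands the job in; it is judged then, once.
Trained networks look in the newest picture that a camera, given by its name, has taken for a name from the list of things; names that differ only in an ending like _2 or _b are one class to them, and where a whole thing is asked for, a point or a joint stands for the part that bears it (a point fixed in the world has none). Each returns a list of dicts, best first, with "conf" (0 to 1); they miss things now and then, are a little off and sometimes report something else, mostly with a low value. They report only what shows in the picture. A call takes as long as a camera call.
- bot.spot_in(label, camera): "at" ([x, y, z] in m, in the coordinates of the camera as it stood for that picture, good to about 4 mm: the middle of the surface that is visible of it).
- bot.trace(label, camera): "mask" (420x560 bool, what is visible of it).
The state is a dict: "time_s": time; "joint_positions": joint angles; "qvel": joint speeds; "tau": joint torques, N m; "position": TCP position; "tcp_rot": TCP orientation; "force": force on the tool from outside, world axes, zero at the start; "moment": the same for the moment, N m; "opening": opening from 0.0 (shut) to 1.0 (fully open); "grasp_force": force on a finger pad.
Only numpy, scipy, OpenCV 4.12 (cv2) and the standard library are available. Lean on these libraries where they do the work, as an engineer would, in place of code of your own. Each camera call takes 0.05 s, during which the arm holds its last target. There are 200 camera calls.

## Working session

There is one attempt and no reset: what is moved stays moved. The work goes in short steps, Python scripts to look and compute and a tool call to move; the robot and the scene stay as the last step left them, time stands still between calls to the robot, and variables do not carry over. Pictures are saved under pics/ and viewed, at most 10 in all, crops included, and the job is handed in when it is done.

Besides the shell and the picture viewer there is one more tool, called after "Call:" as a command line: name --argument value ..., lists and objects as JSON in quotes. move_arm: Moves the arm, as the interface text tells. Its arguments: {"type":"object","properties":{"increments":{"type":"array"}},"required":["increments"]}

```bash
mkdir -p pics; ls; cat > h.py <<'E'
import numpy as np,cv2
from rig import bot
def cam(n):
    m=bot.camera_model(n);R=cv2.Rodrigues(np.array(m["rvec"],float))[0];return np.array(m["intrinsics"],float),R,np.array(m["tvec"],float).ravel()
def cloud(n,d):
    K,R,t=cam(n);v,u=np.indices(d.shape);p=np.stack([(u-K[0,2])*d/K[0,0],(v-K[1,2])*d/K[1,1],d],-1)
    return (p-t)@R
def proj(n,P):
    K,R,t=cam(n);q=(np.atleast_2d(P)@R.T+t)@K.T;return q[:,:2]/q[:,2:]
def save(im,f): cv2.imwrite(f,im[:,:,::-1])
E
python3 - <<'E'
from h import *
for n in("scene","top"):
    im,d=bot.capture(n);save(im,f"pics/{n}0.png");np.savez(f"{n}0.npz",im=im,d=d)
    W=cloud(n,d);K,R,t=cam(n);print(n,"cam at",-R.T@t, R[2])
    for l in("bar","rack","curing_bar","tester","holder","balm_tin","jar","stamp","bar_mark"):
        for r in bot.trace(l,n)[:2]:
            m=r["mask"]&(d>0);P=W[m]
            if len(P)<10: continue
            print(l,round(r["conf"],2),len(P),"med",np.median(P,0).round(3),"lo",np.percentile(P,2,0).round(3),"hi",np.percentile(P,98,0).round(3))
s=bot.read_state();print(s)
E
```

```text
pics
scene cam at [-0.11564258 -0.83840064  0.68119144] [ 0.56058667  0.66057472 -0.49938324]
bar 0.88 420 med [0.403 0.292 0.034] lo [0.373 0.266 0.003] hi [0.44  0.32  0.056]
rack 0.97 929 med [0.589 0.015 0.04 ] lo [ 0.545 -0.031  0.007] hi [0.639 0.103 0.061]
curing_bar 0.82 345 med [0.595 0.071 0.073] lo [0.562 0.061 0.045] hi [0.634 0.092 0.093]
tester 0.6 361 med [ 0.417 -0.296  0.071] lo [ 0.41  -0.3    0.038] hi [ 0.439 -0.277  0.097]
holder 0.71 738 med [ 0.404 -0.306  0.012] lo [ 0.386 -0.321  0.001] hi [ 0.464 -0.258  0.042]
balm_tin 0.56 474 med [0.43  0.01  0.033] lo [ 0.403 -0.011  0.004] hi [0.469 0.053 0.036]
jar 0.88 479 med [ 0.702 -0.301  0.047] lo [ 0.693 -0.315  0.005] hi [ 0.734 -0.276  0.073]
stamp 0.62 125 med [0.699 0.255 0.03 ] lo [0.687 0.247 0.003] hi [0.714 0.271 0.064]
bar_mark 0.73 438 med [0.404 0.292 0.033] lo [0.373 0.266 0.001] hi [0.444 0.322 0.056]
top cam at [ 0.442515   -0.02111393  1.08216076] [ 0.12800494  0.01866985 -0.99159779]
bar 0.78 429 med [0.412 0.298 0.052] lo [0.378 0.27  0.01 ] hi [0.445 0.328 0.057]
rack 0.93 1812 med [0.602 0.03 
[... 873 characters left out ...]
7.78626942e-04,
        6.76875085e+01, -1.02264074e+01]), 'qvel': array([ 0.06687747,  0.03073547, -0.03523383,  0.00466073, -0.01984042,
        0.00462529]), 'tau': array([ 4.35443962e-04, -4.40023756e+01, -1.76991141e+01,  6.34970795e-02,
        5.05184988e-02, -1.88684038e-05]), 'position': array([0.15690652, 0.60499654, 0.22256266]), 'tcp_rot': array([[-9.67963324e-01,  2.51091619e-01,  4.04811872e-05],
       [ 2.51091621e-01,  9.67963323e-01,  5.77266314e-05],
       [-2.46896312e-05,  6.60417489e-05, -9.99999998e-01]]), 'force': array([-0.1302711 , -0.22191074, -0.24531435]), 'moment': array([ 0.01689607, -0.04725081,  0.03616837]), 'grasp_force': 0.0, 'opening': 1.001059725999557}
```

View pics/scene0.png

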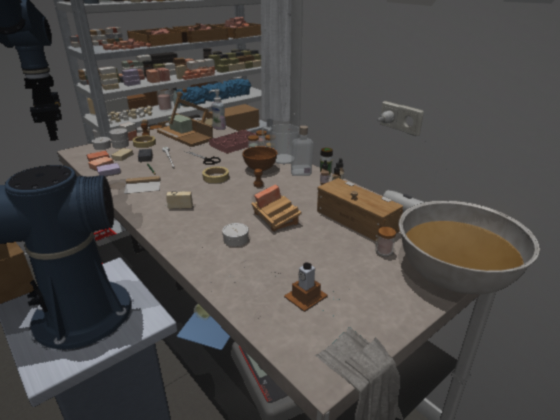

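View pics/top0.png

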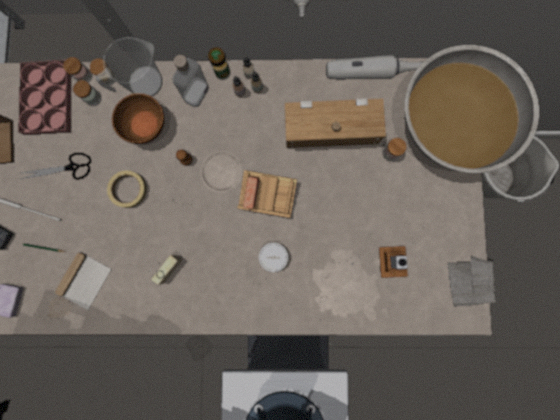

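The scene view shows the cream bar at (180,200), the rack with the orange bar at (275,208) and the tester in its holder at (306,285). In the top view the bar is at (165,270), the rack at (267,194) and the tester at (395,262), and image up is +x.

```bash
python3 - <<'E'
from h import *
def rect(P,l):
    c,s,a=cv2.minAreaRect((P[:,:2]*1000).astype(np.float32)); print(l,len(P),"c",np.round(c,1),"s",np.round(s,1),"a",round(a,1),"z",np.percentile(P[:,2],[5,50,95]).round(4))
D={}
for n in("scene","top"):
    im,d=bot.capture(n);W=cloud(n,d);D[n]=(im,d,W)
    for l,lo,hi in(("bar",.045,.065),("curing_bar",.04,.11),("rack",.012,.08),("holder",.034,.046),("holder",-.0,.012),("tester",.06,.12)):
        t=bot.trace(l,n)
        if not t: print(n,l,"none");continue
        m=t[0]["mask"]&(d>0);P=W[m];P=P[(P[:,2]>lo)&(P[:,2]<hi)]
        if len(P)>5: rect(P,(n,l,lo))
# heightmap of rack slices
im,d,W=D["top"]
m=(W[...,0]>.53)&(W[...,0]<.68)&(W[...,1]>-.05)&(W[...,1]<.13)
r,c=np.where(m);print(r.min(),r.max(),c.min(),c.max())
for row in range(r.min(),r.max(),4): print(row,round(float(W[row,268,0]),3),(W[row,238:300:2,2]*1000).round().astype(int))
a=cv2.resize(im[160:230,225:315],None,fx=6,fy=6,interpolation=cv2.INTER_CUBIC)
b=cv2.resize(im[225:295,345:435],None,fx=4,fy=4,interpolation=cv2.INTER_CUBIC)
e=cv2.resize(im[245:300,140:190],None,fx=5,fy=5,interpolation=cv2.INTER_CUBIC)
cv=np.zeros((420,800,3),np.uint8);cv[:,:540]=a[:420];cv[:250,550:800]=e[:,:250];cv[250:,550:800]=0
save(np.clip(cv*1.6,0,255).astype(np.uint8),"pics/c1.png")
im=D["scene"][0];a=cv2.resize(im[180:310,235:335],None,fx=4.5,fy=4.5,interpolation=cv2.INTER_CUBIC);
o=np.zeros((585,800,3),np.uint8);o[:,:450]=a;o[:280,450:800]=b[:280,5:355];save(np.clip(o*1.6,0,255).astype(np.uint8),"pics/c2.png")
E
```

```text
('scene', 'bar', 0.045) 122 c [408.2 295.1] s [24.1 72.9] a 51.6 z [0.0454 0.0525 0.0557]
('scene', 'curing_bar', 0.04) 330 c [598.3  77.5] s [28.3 78.9] a 84.0 z [0.0495 0.0744 0.0917]
('scene', 'rack', 0.012) 884 c [599.5  38.7] s [141.5 101.4] a 80.9 z [0.0201 0.041  0.0587]
('scene', 'holder', 0.034) 161 c [ 424.6 -287.3] s [49.1 48.4] a 3.4 z [0.0347 0.0397 0.0428]
('scene', 'holder', -0.0) 299 c [ 424.7 -287.5] s [78.3 70.6] a 3.5 z [0.0044 0.007  0.0102]
('scene', 'tester', 0.06) 234 c [ 420.9 -292.9] s [22.  35.5] a 49.1 z [0.0621 0.0823 0.097 ]
('top', 'bar', 0.045) 308 c [411.9 300.8] s [24.4 77.7] a 51.4 z [0.0492 0.0527 0.0561]
('top', 'curing_bar', 0.04) 386 c [607.1  84.7] s [32.7 87.4] a 79.7 z [0.0508 0.0835 0.0947]
('top', 'rack', 0.012) 1703 c [605.7  43.4] s [140.  102.5] a 79.5 z [0.0271 0.0435 0.0603]
('top', 'holder', 0.034) 184 c [ 429.7 -283.4] s [50.3 46.6] a 1.1 z [0.0361 0.0399 0.0434]
('top', 'holder', -0.0) 399 c [ 428.5 -283.4] s [80.3 71.6] a 0.1 z [0.0019 0.006  0.009 ]
('top', 'tester', 0.06) 165 c [ 428.  -284.5] s [29.  28.5] a 0.2 z [0.068  0.0886 
[... 1031 characters left out ...]
5 41 46 43 28 30 28 33 30 28
 45 46 31 28  2  4  1]
208 0.567 [   0   39   42   38   42   38   38   40 1082   40   38   40   39   41
   42   36   41   39   27   23   26   28   27   29   46   42   26   -2
    1    5    1]
212 0.556 [ 1  2  0  3  1 -2  0 -1  0 -2  2 -2 38 38 38 39 39 38 36 42 37 39 35 26
 42 25 24 -1 -3  2  0]
216 0.55 [-1  1 -2  1 -3  2 -3  3  2 -3 -2  0  2  0  1  0  2 -2 -3  3  1  1  0 40
 41 39 38  2 -2  3  1]
220 0.539 [ 5  2  2  1 -4  3  2  1  0  3 -1 -4 -2  1  0  1 -4  2  0  4  2  3  0  1
  2  0 -1  0  2  0 -1]Traceback (most recent call last):
  File "<stdin>", line 20, in <module>
ValueError: could not broadcast input array from shape (275,250,3) into shape (250,250,3)
```

Call:
move_arm --increments '[{"xyz": [-32.2, -23.4, 0], "roll": 0, "grip": 100}, {"xyz": [-32.2, -23.4, 0], "roll": 0, "grip": 100}, {"xyz": [-32.2, -23.4, 0], "roll": 0, "grip": 100}, {"xyz": [-32.2, -23.4, 0], "roll": 0, "grip": 100}, {"xyz": [-32.2, -23.4, 0], "roll": 0, "grip": 100}]'

```text
time_s: 2.12
position: [0.2841, 0.45, 0.2227]
tcp_rot: [[-0.968, 0.25, 0.0], [0.25, 0.968, 0.0], [-0.0, 0.0, -1.0]]
force: [0.7, 0.4, -0.7]
opening: 1.001
grasp_force: 0.0
```

Call:
move_arm --increments '[{"xyz": [-32.2, -23.4, 0], "roll": 0, "grip": 100}, {"xyz": [-32.2, -23.4, 0], "roll": 0, "grip": 100}, {"xyz": [-32.2, -23.4, 0], "roll": 0, "grip": 100}, {"xyz": [-32.2, -23.4, 0], "roll": 0, "grip": 100}, {"xyz": [-32.2, -23.4, 0], "roll": 0, "grip": 100}]'

```text
time_s: 2.53
position: [0.4109, 0.296, 0.2228]
tcp_rot: [[-0.968, 0.251, 0.001], [0.251, 0.968, 0.0], [-0.0, 0.0, -1.0]]
force: [0.2, 0.2, -0.4]
opening: 1.001
grasp_force: 0.0
```

Call:
move_arm --increments '[{"xyz": [0, 0, 25], "roll": 0.105, "grip": 100}, {"xyz": [0, 0, 25], "roll": 0.105, "grip": 100}, {"xyz": [0, 0, 25], "roll": 0.105, "grip": 100}, {"xyz": [0, 0, 25], "roll": 0.105, "grip": 100}, {"xyz": [0, 0, 0], "roll": 0, "grip": 100}]'

```text
time_s: 2.95
position: [0.4072, 0.2961, 0.1189]
tcp_rot: [[-0.78, 0.626, -0.008], [0.626, 0.78, -0.003], [0.004, -0.008, -1.0]]
force: [-1.0, -1.0, -0.5]
opening: 0.999
grasp_force: 0.0
```

```bash
cat >> h.py <<'E'
def st():
    s=bot.read_state();R=s["tcp_rot"]
    print("t",round(s["time_s"],2),"p",(s["position"]*1000).round(1),"yaw_y",round(np.degrees(np.arctan2(R[1,1],R[0,1])),2),"zax",R[:,2].round(3),"F",s["force"].round(1),"M",s["moment"].round(2),"op",round(s["opening"]*87,1),"gf",round(s["grasp_force"],1),"j",s["joint_positions"].round(1));return s
def crop(im,c,w,h,f): return cv2.resize(im[int(c[1]-h/2):int(c[1]+h/2),int(c[0]-w/2):int(c[0]+w/2)],None,fx=f,fy=f,interpolation=cv2.INTER_CUBIC)
E
python3 - <<'E'
from h import *
s=st();T=s["position"];R=s["tcp_rot"]
o=[]
for n in("scene","top"):
    im,d=bot.capture(n);im=np.ascontiguousarray(im)
    tips=np.array([T+R@np.array([0,y,0]) for y in(-.0435,.0435)]);p=proj(n,tips);print(n,p.round(1))
    t=bot.trace("bar",n)
    if t: print(n,"bar",t[0]["conf"],[np.round(cv2.minAreaRect((cloud(n,d)[t[0]["mask"]&(cloud(n,d)[...,2]>.045)][:,:2]*1000).astype(np.float32)),1) if 0 else cv2.minAreaRect((cloud(n,d)[t[0]["mask"]&(cloud(n,d)[...,2]>.045)][:,:2]*1000).astype(np.float32))])
    c=p.mean(0); k=crop(im,c,66,90,6)
    for q in p: cv2.drawMarker(k,tuple(int(v) for v in (q-np.array([int(c[0]-33),int(c[1]-45)]))*6+3),(255,0,0),0,12,1)
    o.append(k)
save(np.clip(np.hstack(o)*1.7,0,255).astype(np.uint8),"pics/g1.png")
E
```

```text
t 2.95 p [407.2 296.1 118.9] yaw_y 51.25 zax [-0.008 -0.003 -1.   ] F [-1.  -1.  -0.5] M [-0.05  0.02  0.03] op 86.9 gf 0.0 j [ 23.3  30.3 104.6   0.   45.6 -28. ]
scene [[173.1 180.8]
 [178.5 169.3]]
scene bar 0.86 [((408.7005310058594, 299.1209716796875), (32.248294830322266, 77.02391052246094), 52.233707427978516)]
top [[171.1 283.8]
 [143.3 260.3]]
top bar 0.48 [((428.0106506347656, 287.3619689941406), (23.727447509765625, 35.025794982910156), 51.774330139160156)]
```

View pics/g1.png

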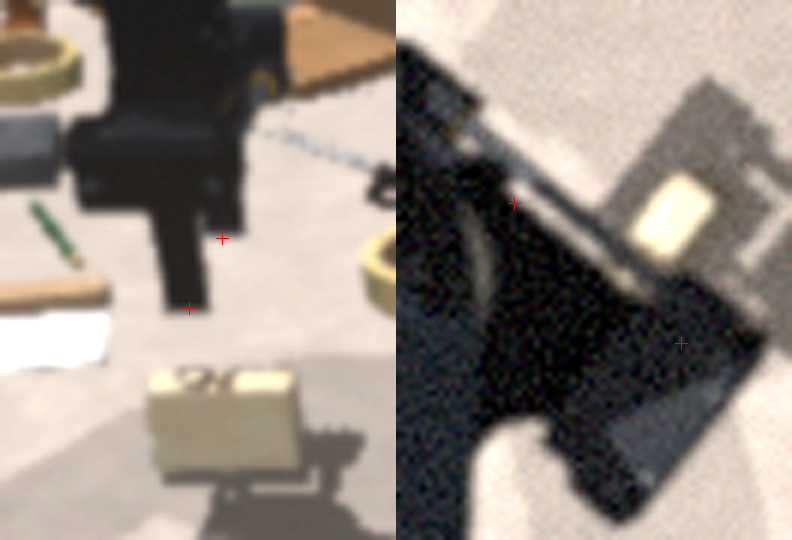

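The left crop shows the scene camera's projected fingertips falling on the real ones, at about (189,308) in the crop. So the scene calibration is good. The bar stands below, with its ring towards the left end.

Call:
move_arm --increments '[{"xyz": [0, 2, 24], "roll": 0, "grip": 100}, {"xyz": [0, 0, 24], "roll": 0, "grip": 100}, {"xyz": [0, 0, 24], "roll": 0, "grip": 100}, {"xyz": [0, 0, 12], "roll": 0, "grip": 100}, {"xyz": [0, 0, 0], "roll": 0, "grip": 100}]'

```text
time_s: 3.57
position: [0.4108, 0.2992, 0.0379]
tcp_rot: [[-0.782, 0.623, -0.001], [0.623, 0.782, -0.001], [0.001, -0.001, -1.0]]
force: [0.6, 0.4, -0.1]
opening: 1.0
grasp_force: 0.0
```

```bash
python3 - <<'E'
from h import *
s=st()
E
```

```text
t 3.57 p [410.8 299.2  37.9] yaw_y 51.49 zax [-0.001 -0.001 -1.   ] F [ 0.6  0.4 -0.1] M [-0.03 -0.03  0.01] op 87.0 gf 0.0 j [ 23.5  39.  106.7  -0.   34.4 -28. ]
```

Good position, so I go down 12 mm and close. I use a near-bar opening first, then full close.

Call:
move_arm --increments '[{"xyz": [0, 0, 12], "roll": 0, "grip": 60}, {"xyz": [0, 0, 0], "roll": 0, "grip": 10}, {"xyz": [0, 0, 0], "roll": 0, "grip": 0}, {"xyz": [0, 0, 0], "roll": 0, "grip": 0}, {"xyz": [0, 0, 0], "roll": 0, "grip": 0}]'

```text
time_s: 3.98
position: [0.4119, 0.2996, 0.0278]
tcp_rot: [[-0.782, 0.624, 0.002], [0.624, 0.782, 0.001], [-0.001, 0.002, -1.0]]
force: [0.9, 0.2, 0.2]
opening: 0.703
grasp_force: 0.0
```

Call:
move_arm --increments '[{"xyz": [0, 0, 0], "roll": 0, "grip": 0}, {"xyz": [0, 0, 0], "roll": 0, "grip": 0}, {"xyz": [0, 0, 0], "roll": 0, "grip": 0}, {"xyz": [0, 0, 0], "roll": 0, "grip": 0}, {"xyz": [0, 0, 0], "roll": 0, "grip": 0}]'

```text
time_s: 4.4
position: [0.4111, 0.2992, 0.0266]
tcp_rot: [[-0.781, 0.624, -0.0], [0.624, 0.781, -0.0], [0.0, -0.0, -1.0]]
force: [-0.5, -0.1, 0.5]
opening: 0.324
grasp_force: 0.0
```

Call:
move_arm --increments '[{"xyz": [0, 0, 0], "roll": 0, "grip": 0}, {"xyz": [0, 0, 0], "roll": 0, "grip": 0}, {"xyz": [0, 0, -10], "roll": 0, "grip": 0}, {"xyz": [0, 0, -25], "roll": 0, "grip": 0}, {"xyz": [0, 0, -35], "roll": 0, "grip": 0}]'

```text
time_s: 4.82
position: [0.409, 0.2982, 0.0955]
tcp_rot: [[-0.781, 0.624, -0.006], [0.624, 0.781, -0.003], [0.003, -0.006, -1.0]]
force: [0.5, 0.9, -0.9]
opening: 0.286
grasp_force: 30.0
```

Call:
move_arm --increments '[{"xyz": [0, 0, -38], "roll": 0, "grip": 0}, {"xyz": [0, 0, -25], "roll": 0, "grip": 0}, {"xyz": [-36, -12, 0], "roll": 0, "grip": 0}, {"xyz": [-36, -12, 0], "roll": 0, "grip": 0}, {"xyz": [-36, -12, 0], "roll": 0, "grip": 0}]'

```text
time_s: 5.23
position: [0.4733, 0.2032, 0.1611]
tcp_rot: [[-0.783, 0.622, 0.002], [0.622, 0.783, 0.0], [-0.001, 0.002, -1.0]]
force: [1.5, 0.2, -1.5]
opening: 0.289
grasp_force: 30.0
```

Call:
move_arm --increments '[{"xyz": [-36, -12, 0], "roll": 0, "grip": 0}, {"xyz": [-36, -12, 0], "roll": 0, "grip": 0}, {"xyz": [-36, -12, 0], "roll": 0, "grip": 0}, {"xyz": [-36, -12, 0], "roll": 0, "grip": 0}, {"xyz": [-36, -12, 0], "roll": 0, "grip": 0}]'

```text
time_s: 5.65
position: [0.5765, 0.0428, 0.1601]
tcp_rot: [[-0.781, 0.624, -0.0], [0.624, 0.781, 0.0], [0.0, -0.0, -1.0]]
force: [0.8, 1.0, -0.8]
opening: 0.292
grasp_force: 30.0
```

Call:
move_arm --increments '[{"xyz": [-36, -12, 0], "roll": 0, "grip": 0}, {"xyz": [0, 0, 0], "roll": -0.125, "grip": 0}, {"xyz": [0, 0, 0], "roll": -0.125, "grip": 0}, {"xyz": [0, 0, 0], "roll": -0.125, "grip": 0}, {"xyz": [0, 0, 0], "roll": -0.125, "grip": 0}]'

```text
time_s: 6.07
position: [0.5963, 0.0122, 0.1598]
tcp_rot: [[-0.986, 0.168, -0.001], [0.168, 0.986, 0.0], [0.001, 0.0, -1.0]]
force: [-0.1, -0.2, -0.0]
opening: 0.289
grasp_force: 30.0
```

```bash
python3 - <<'E'
from h import *
s=st();T=s["position"];R=s["tcp_rot"]
o=[]
for n in("scene","top"):
    im,d=bot.capture(n);W=cloud(n,d)
    for l in("bar","rack"):
        for t in bot.trace(l,n)[:1]:
            m=t["mask"]&(d>0);P=W[m];Q=(P-T)@R
            print(n,l,round(t["conf"],2),len(P))
            if l=="bar": print(" tool-frame lo/hi",(np.percentile(Q,[2,98],axis=0)*1000).round(1).tolist())
            else:
                P=P[(P[:,2]>.012)&(P[:,2]<.08)];print(cv2.minAreaRect((P[:,:2]*1000).astype(np.float32)))
    c=proj(n,[[.6,.03,.1]])[0];o.append(crop(im,c,88,100,4.5))
save(np.clip(np.hstack(o)*1.7,0,255).astype(np.uint8),"pics/g2.png")
E
```

```text
t 6.07 p [596.3  12.2 159.8] yaw_y 80.34 zax [-0.001  0.    -1.   ] F [-0.1 -0.2 -0. ] M [-0.01  0.    0.03] op 25.1 gf 30.0 j [ -9.6  32.5  89.7   0.   57.9 -89.9]
scene bar 0.83 390
 tool-frame lo/hi [[-32.4, -17.1, -28.8], [43.4, 7.1, 22.3]]
scene rack 0.98 926
((600.259033203125, 38.08592224121094), (138.78257751464844, 100.44349670410156), 79.84912109375)
top bar 0.47 374
 tool-frame lo/hi [[-191.2, -295.9, 85.9], [-149.5, -253.6, 138.7]]
top rack 0.7 139
((593.9277954101562, 58.96044921875), (129.83181762695312, 48.51155471801758), 59.05727767944336)
```

View pics/g2.png

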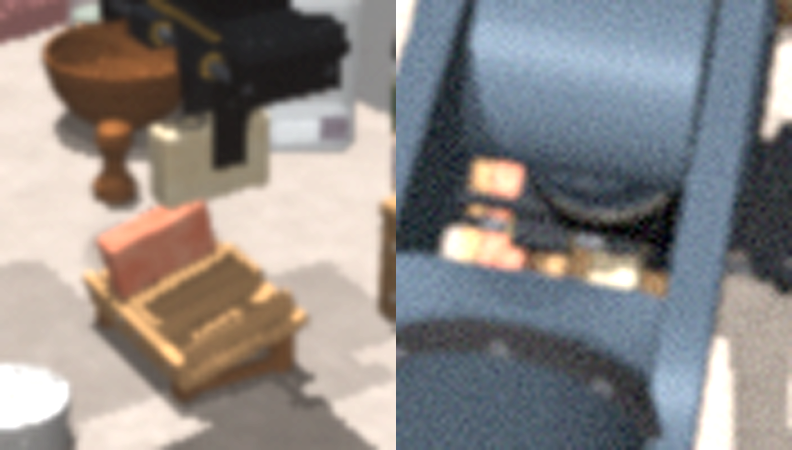

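The scene view (left) shows the bar held level, facing along the slot, above and behind the rack. The empty slot is at crop (230,285) with its low end to the right, and the top view is covered by the arm. Next I take the slot profile from the first top picture.

```bash
python3 - <<'E'
from h import *
D=np.load("top0.npz");W=cloud("top",D["d"])*1000
C=np.array([605.3,43.2]);a=np.radians(-10);R=np.array([[np.cos(a),-np.sin(a)],[np.sin(a),np.cos(a)]])
q=(W[...,:2]-C)@R;z=W[...,2]
ok=(abs(q[...,0])<62)&(abs(q[...,1])<85)&(z<130)
x,y,z=q[ok][:,0],q[ok][:,1],z[ok]
r=z-(34+np.tan(np.radians(15))*(x-.6))
print("across (x -25..35): y, med resid")
for b in range(-78,20,3):
    m=(x>-25)&(x<35)&(y>=b)&(y<b+3)
    if m.any(): print(b+1.5,np.median(r[m]).round(1),end=" | ")
print("\nalong slot y -46..-30")
for b in range(-60,62,3):
    m=(y>-46)&(y<-30)&(x>=b)&(x<b+3)
    if m.any(): print(b+1.5,np.median(z[m]).round(1),np.median(r[m]).round(1),end=" | ")
E
```

```text
across (x -25..35): y, med resid
-76.5 -36.1 | -73.5 -34.9 | -70.5 -30.1 | -67.5 1.2 | -64.5 0.7 | -61.5 14.7 | -58.5 16.8 | -55.5 17.3 | -52.5 1.1 | -49.5 0.8 | -46.5 0.5 | -43.5 1.4 | -40.5 0.7 | -37.5 1.8 | -34.5 0.9 | -31.5 0.9 | -28.5 0.6 | -25.5 1.2 | -22.5 3.0 | -19.5 18.5 | -16.5 18.1 | -13.5 17.4 | -10.5 18.0 | -7.5 17.2 | -4.5 17.5 | -1.5 17.3 | 1.5 17.4 | 4.5 17.2 | 7.5 17.2 | 10.5 17.6 | 13.5 17.8 | 16.5 17.2 | 19.5 16.2 | 
along slot y -46..-30
-58.5 1.4 -16.6 | -55.5 -0.5 -19.2 | -52.5 0.5 -19.3 | -49.5 35.9 15.1 | -46.5 37.7 16.5 | -43.5 39.8 17.3 | -40.5 30.9 7.9 | -37.5 23.9 -0.1 | -34.5 25.7 0.9 | -31.5 26.9 1.5 | -28.5 28.0 1.6 | -25.5 27.2 -0.0 | -22.5 28.8 0.9 | -19.5 29.7 0.7 | -16.5 29.3 -0.2 | -13.5 31.1 0.9 | -10.5 31.6 0.9 | -7.5 32.4 0.7 | -4.5 33.8 1.1 | -1.5 34.0 0.7 | 1.5 35.6 1.2 | 4.5 36.8 1.5 | 7.5 36.6 0.6 | 10.5 38.3 1.5 | 13.5 38.9 1.2 | 16.5 39.8 1.4 | 19.5 40.3 1.5 | 22.5 40.6 0.4 | 25.5 42.4 2.0 | 28.5 42.5 1.1 | 31.5 42.8 0.5 | 34.5 44.1 0.7 | 37.5 45.8 2.2 | 40.5 45.7 1.4 | 43.5 44.9 -0.7 | 46.5 46.9 0.8 | 49.5 46.8 -0.1 | 58.5 3.4 -46.1 | 61.5 -0.3 -50.6 |
```

Call:
move_arm --increments '[{"xyz": [-7.1, -6, 0], "roll": 0.006, "grip": 0}, {"xyz": [0, 0, 25], "roll": 0, "grip": 0}, {"xyz": [0, 0, 30], "roll": 0, "grip": 0}, {"xyz": [0, 0, 20], "roll": 0, "grip": 0}, {"xyz": [0, 0, 0], "roll": 0, "grip": 0}]'

```text
time_s: 6.78
position: [0.6, 0.0055, 0.0805]
tcp_rot: [[-0.984, 0.18, -0.008], [0.18, 0.984, 0.001], [0.008, -0.0, -1.0]]
force: [-0.7, 0.2, -1.2]
opening: 0.29
grasp_force: 30.0
```

```bash
python3 - <<'E'
from h import *
s=st();im,d=bot.capture("scene")
save(np.clip(crop(im,proj("scene",[[.6,.03,.06]])[0],80,80,7)*1.7,0,255).astype(np.uint8),"pics/g3.png")
E
```

```text
t 6.78 p [600.    5.5  80.5] yaw_y 79.62 zax [-0.008  0.001 -1.   ] F [-0.7  0.2 -1.2] M [ 0.    0.07 -0.01] op 25.2 gf 30.0 j [-10.1  39.3  91.8  -0.   49.4 -89.7]
```

View pics/g3.png

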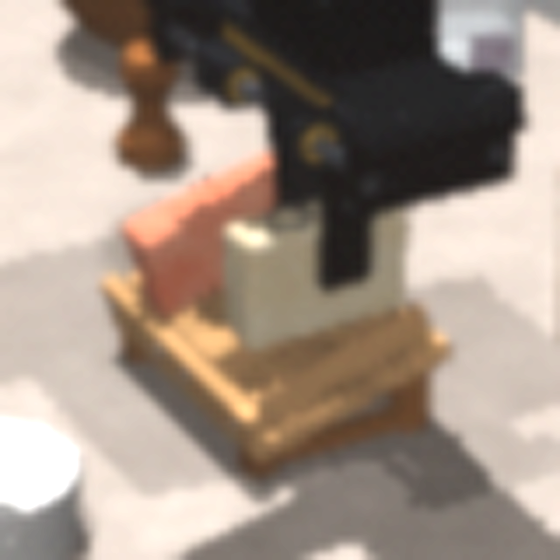

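The bar hangs over the empty slot with its high-end lower corner near the floor at crop (400,310). It is in line with the slot, so I lower it onto the slope.

Call:
move_arm --increments '[{"xyz": [0, 0, 3], "roll": 0, "grip": 0}, {"xyz": [0, 0, 3], "roll": 0, "grip": 0}, {"xyz": [0, 0, 2], "roll": 0, "grip": 0}, {"xyz": [0, 0, 2], "roll": 0, "grip": 0}, {"xyz": [0, 0, 0], "roll": 0, "grip": 0}]'

```text
time_s: 7.25
position: [0.6031, 0.0054, 0.075]
tcp_rot: [[-0.984, 0.179, 0.001], [0.179, 0.984, -0.0], [-0.001, -0.0, -1.0]]
force: [-0.2, 0.5, -1.3]
opening: 0.291
grasp_force: 30.0
```

Call:
move_arm --increments '[{"xyz": [0, 0, 1.5], "roll": 0, "grip": 0}, {"xyz": [0, 0, 1.5], "roll": 0, "grip": 0}, {"xyz": [0, 0, 1.5], "roll": 0, "grip": 0}, {"xyz": [0, 0, 0], "roll": 0, "grip": 0}]'

```text
time_s: 7.58
position: [0.6028, 0.0059, 0.0712]
tcp_rot: [[-0.984, 0.179, 0.0], [0.179, 0.984, 0.0], [-0.0, 0.0, -1.0]]
force: [-1.4, 1.2, 6.9]
opening: 0.286
grasp_force: 30.0
```

```bash
python3 - <<'E'
from h import *
s=st()
E
```

```text
t 7.58 p [602.8   5.9  71.2] yaw_y 79.71 zax [ 0.  0. -1.] F [-1.4  1.2  6.9] M [0.2  0.26 0.07] op 24.9 gf 30.0 j [-10.1  40.1  92.1   0.   47.8 -89.8]
```

Contact comes at the predicted height of about 71 mm. I keep pressing so it pivots.

Call:
move_arm --increments '[{"xyz": [0, 0, 1.5], "roll": 0, "grip": 0}, {"xyz": [0, 0, 1.5], "roll": 0, "grip": 0}, {"xyz": [0, 0, 0], "roll": 0, "grip": 0}]'

```text
time_s: 7.83
position: [0.6013, 0.0062, 0.0686]
tcp_rot: [[-0.984, 0.178, -0.003], [0.178, 0.984, 0.001], [0.003, 0.0, -1.0]]
force: [-5.1, 2.1, 10.2]
opening: 0.284
grasp_force: 30.0
```

Call:
move_arm --increments '[{"xyz": [0, 0, 1.5], "roll": 0, "grip": 0}, {"xyz": [0, 0, 1.5], "roll": 0, "grip": 0}, {"xyz": [0, 0, 0], "roll": 0, "grip": 0}]'

```text
time_s: 8.08
position: [0.5997, 0.0065, 0.0654]
tcp_rot: [[-0.984, 0.178, -0.006], [0.178, 0.984, 0.001], [0.006, 0.0, -1.0]]
force: [-7.5, 1.3, 12.3]
opening: 0.285
grasp_force: 30.0
```

```bash
python3 - <<'E'
from h import *
s=st()
E
```

```text
t 8.08 p [599.7   6.5  65.4] yaw_y 79.73 zax [-0.006  0.001 -1.   ] F [-7.5  1.3 12.3] M [0.29 1.03 0.07] op 24.8 gf 30.0 j [-10.1  40.5  92.4   0.   47.4 -89.8]
```

Call:
move_arm --increments '[{"xyz": [0, 0, 1.5], "roll": 0, "grip": 0}, {"xyz": [0, 0, 1.5], "roll": 0, "grip": 0}, {"xyz": [0, 0, 0], "roll": 0, "grip": 0}]'

```text
time_s: 8.33
position: [0.5985, 0.0067, 0.0621]
tcp_rot: [[-0.984, 0.178, -0.009], [0.178, 0.984, 0.002], [0.009, 0.0, -1.0]]
force: [-8.2, 1.9, 11.9]
opening: 0.284
grasp_force: 30.0
```

Call:
move_arm --increments '[{"xyz": [0, 0, 1.5], "roll": 0, "grip": 0}, {"xyz": [0, 0, 0], "roll": 0, "grip": 0}]'

```text
time_s: 8.5
position: [0.5981, 0.0068, 0.0605]
tcp_rot: [[-0.984, 0.178, -0.01], [0.178, 0.984, 0.002], [0.01, 0.0, -1.0]]
force: [-8.3, 2.8, 13.2]
opening: 0.286
grasp_force: 30.0
```

```bash
python3 - <<'E'
from h import *
s=st();im,d=bot.capture("scene");P=cloud("scene",d)
save(np.clip(crop(im,proj("scene",[[.6,.03,.06]])[0],80,80,7)*1.7,0,255).astype(np.uint8),"pics/g4.png")
C=np.array([605.3,43.2])-[5,4.5];a=np.radians(-10);R=np.array([[np.cos(a),-np.sin(a)],[np.sin(a),np.cos(a)]])
for l in("bar","curing_bar"):
    t=bot.trace(l,"scene")
    if not t: continue
    m=t[0]["mask"]&(d>0);q=P[m]*1000;xy=(q[:,:2]-C)@R;s=np.stack([xy[:,0],q[:,2]],1).astype(np.float32)
    print(l,cv2.minAreaRect(s),"y",np.percentile(xy[:,1],[3,50,97]).round(1))
E
```

```text
t 8.5 p [598.1   6.8  60.5] yaw_y 79.74 zax [-0.01   0.002 -1.   ] F [-8.3  2.8 13.2] M [0.28 1.32 0.03] op 24.9 gf 30.0 j [-10.   40.9  92.6   0.   47.  -89.8]
bar ((-157.49729919433594, 20.3529052734375), (72.08345794677734, 34.487449645996094), 1.4307204484939575) y [-77.6 -57.3 -14.1]
curing_bar ((8.626628875732422, 46.361202239990234), (81.05612182617188, 200.60000610351562), 43.242000579833984) y [25.2 30.8 51.7]
```

View pics/g4.png

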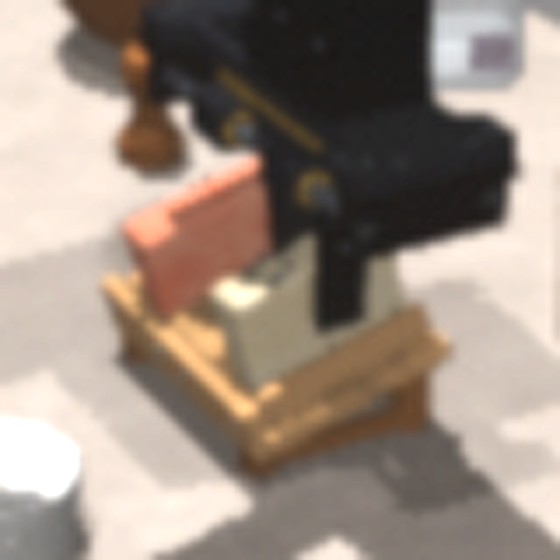

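It is now tilted about like the orange bar, with the gripped cream bar in the slot at crop (290,320). I slide it down the slope to the stop.

Call:
move_arm --increments '[{"xyz": [2.5, 0, 0.9], "roll": 0, "grip": 0}, {"xyz": [2.5, 0, 0.8], "roll": 0, "grip": 0}, {"xyz": [0, 0, 0], "roll": 0, "grip": 0}]'

```text
time_s: 8.9
position: [0.5977, 0.0068, 0.0597]
tcp_rot: [[-0.984, 0.178, 0.001], [0.178, 0.984, -0.0], [-0.001, 0.0, -1.0]]
force: [-3.5, 0.2, 9.9]
opening: 0.289
grasp_force: 30.0
```

Call:
move_arm --increments '[{"xyz": [1.5, 0, 0.4], "roll": 0, "grip": 0}, {"xyz": [1.5, 0, 0.4], "roll": 0, "grip": 0}, {"xyz": [0, 0, 0], "roll": 0, "grip": 0}]'

```text
time_s: 9.15
position: [0.5977, 0.0067, 0.0597]
tcp_rot: [[-0.984, 0.179, 0.007], [0.179, 0.984, -0.001], [-0.007, 0.0, -1.0]]
force: [0.6, 1.6, 11.1]
opening: 0.29
grasp_force: 30.0
```

```bash
python3 - <<'E'
from h import *
s=st()
E
```

```text
t 9.15 p [597.7   6.7  59.7] yaw_y 79.71 zax [ 0.007 -0.001 -1.   ] F [ 0.6  1.6 11.1] M [0.17 0.   0.04] op 25.2 gf 30.0 j [-10.1  40.7  93.4   0.   45.5 -89.8]
```

Call:
move_arm --increments '[{"xyz": [2, 0, 0], "roll": 0, "grip": 0}, {"xyz": [2, 0, 0], "roll": 0, "grip": 0}, {"xyz": [0, 0, 0], "roll": 0, "grip": 0}]'

```text
time_s: 9.4
position: [0.592, 0.0075, 0.0582]
tcp_rot: [[-0.984, 0.179, 0.003], [0.179, 0.984, -0.001], [-0.003, -0.0, -1.0]]
force: [-0.5, 0.5, 7.6]
opening: 0.286
grasp_force: 30.0
```

```bash
python3 - <<'E'
from h import *
s=st()
E
```

```text
t 9.4 p [592.    7.5  58.2] yaw_y 79.7 zax [ 0.003 -0.001 -1.   ] F [-0.5  0.5  7.6] M [ 0.02  0.01 -0.01] op 24.9 gf 30.0 j [-10.1  40.6  94.1  -0.   45.1 -89.8]
```

It slid 6 mm, so I continue to the stop.

Call:
move_arm --increments '[{"xyz": [2, 0, 0.5], "roll": 0, "grip": 0}, {"xyz": [2, 0, 0.5], "roll": 0, "grip": 0}, {"xyz": [0, 0, 0], "roll": 0, "grip": 0}]'

```text
time_s: 9.65
position: [0.5919, 0.0075, 0.0583]
tcp_rot: [[-0.984, 0.179, 0.011], [0.179, 0.984, -0.002], [-0.011, 0.0, -1.0]]
force: [4.8, -0.8, 7.0]
opening: 0.288
grasp_force: 30.0
```

Call:
move_arm --increments '[{"xyz": [2, 0, 0.5], "roll": 0, "grip": 0}, {"xyz": [2, 0, 0.5], "roll": 0, "grip": 0}, {"xyz": [0, 0, 0], "roll": 0, "grip": 0}]'

```text
time_s: 9.9
position: [0.5917, 0.0075, 0.0586]
tcp_rot: [[-0.984, 0.18, 0.019], [0.18, 0.984, -0.003], [-0.019, 0.0, -1.0]]
force: [8.4, -0.6, 9.8]
opening: 0.288
grasp_force: 30.0
```

```bash
python3 - <<'E'
from h import *
s=st()
E
```

```text
t 9.9 p [591.7   7.5  58.6] yaw_y 79.65 zax [ 0.019 -0.003 -1.   ] F [ 8.4 -0.6  9.8] M [-0.08 -1.29 -0.06] op 25.1 gf 30.0 j [-10.1  40.3  94.9   0.   43.6 -89.8]
```

It is firm against the stop: the tangential force is too large for friction alone. I relax the push and open slightly.

Call:
move_arm --increments '[{"xyz": [-2.5, 0, 1], "roll": 0, "grip": 0}, {"xyz": [-2.5, 0, 0], "roll": 0, "grip": 0}, {"xyz": [0, 0, 0], "roll": 0, "grip": 35}, {"xyz": [0, 0, 0], "roll": 0, "grip": 40}, {"xyz": [0, 0, 0], "roll": 0, "grip": 45}]'

```text
time_s: 10.32
position: [0.5873, 0.0083, 0.0536]
tcp_rot: [[-0.984, 0.179, -0.002], [0.179, 0.984, 0.0], [0.002, -0.0, -1.0]]
force: [0.2, 0.5, -0.1]
opening: 0.405
grasp_force: 0.0
```

```bash
python3 - <<'E'
from h import *
s=st()
E
```

```text
t 10.32 p [587.3   8.3  53.6] yaw_y 79.7 zax [-0.002  0.    -1.   ] F [ 0.2  0.5 -0.1] M [ 0.    0.03 -0.02] op 35.3 gf 0.0 j [-10.1  40.9  94.7  -0.   44.5 -89.8]
```

Call:
move_arm --increments '[{"xyz": [0, 0, -5], "roll": 0, "grip": 50}, {"xyz": [0, 0, -20], "roll": 0, "grip": 55}, {"xyz": [0, 0, -38], "roll": 0, "grip": 60}, {"xyz": [0, 0, -38], "roll": 0, "grip": 100}, {"xyz": [0, 0, -38], "roll": 0, "grip": 100}]'

```text
time_s: 10.73
position: [0.5869, 0.0084, 0.1936]
tcp_rot: [[-0.984, 0.179, -0.003], [0.179, 0.984, 0.001], [0.003, -0.0, -1.0]]
force: [2.3, 0.1, -0.3]
opening: 0.672
grasp_force: 0.0
```

Call:
move_arm --increments '[{"xyz": [11.5, -35, 0], "roll": 0, "grip": 100}, {"xyz": [11.5, -35, 0], "roll": 0, "grip": 100}, {"xyz": [11.5, -35, 0], "roll": 0, "grip": 100}, {"xyz": [11.5, -35, 0], "roll": 0, "grip": 100}, {"xyz": [11.5, -35, 0], "roll": 0, "grip": 100}]'

```text
time_s: 11.15
position: [0.4988, -0.1545, 0.1929]
tcp_rot: [[-0.984, 0.178, -0.001], [0.178, 0.984, 0.0], [0.001, 0.0, -1.0]]
force: [0.6, -0.2, 0.9]
opening: 0.974
grasp_force: 0.0
```

```bash
python3 - <<'E'
from h import *
s=st();a=np.radians(-10);R=np.array([[np.cos(a),-np.sin(a)],[np.sin(a),np.cos(a)]])
o=[]
for n,off in(("scene",[5,4.5]),("top",[0,0])):
    im,d=bot.capture(n);P=cloud(n,d)*1000;C=np.array([605.3,43.2])-off
    ok=(d>0);xy=(P[...,:2]-C)@R;z=P[...,2]
    for nm,yc in(("cream",-38),("orange",38)):
        x,y=xy[...,0],xy[...,1]
        h=z-(34+np.tan(np.radians(15))*x)
        m=ok&(abs(y-yc)<15)&(h>46)&(h<65)&(abs(x+15)<60)
        X,Y,Z=x[m],y[m],z[m];A=np.c_[X,Y-yc,np.ones(len(X))];f=np.linalg.lstsq(A,Z,rcond=None)[0]
        print(n,nm,m.sum(),"x",np.percentile(X,[1,99]).round(1),"y",np.percentile(Y,[2,98]).round(1),"slope",np.degrees(np.arctan(f[0])).round(1),"roll",np.degrees(np.arctan(f[1])).round(1),"z@x=-14",(f[2]-14*f[0]).round(1))
        print("   rect",cv2.minAreaRect(np.stack([X,Y],1).astype(np.float32)))
    c=proj(n,[[.6,.03,.06]])[0];o.append(crop(im,c,66,66,6)); 
    if n=="top":
        np.savez("top1.npz",im=im,d=d)
    b=bot.trace("bar_mark",n)
    if b: print(n,"mark trace",b[0]["conf"],b[0]["mask"].sum())
    print([ (r["conf"],np.round(((np.array(r["at"])-cam(n)[2])@cam(n)[1])*1000,1)) for r in bot.spot_in("bar_mark",n)[:2]])
save(np.clip(np.hstack(o)*1.7,0,255).astype(np.uint8),"pics/g5.png")
E
```

```text
t 11.15 p [ 498.8 -154.5  192.9] yaw_y 79.74 zax [-0.001  0.    -1.   ] F [ 0.6 -0.2  0.9] M [-0.   -0.05  0.01] op 84.7 gf 0.0 j [ -29.5   24.7   98.6   -0.    56.8 -109.2]
scene cream 174 x [-48.5  24.9] y [-47.9 -23.7] slope 15.0 roll 9.1 z@x=-14 83.9
   rect ((-10.960210800170898, -36.777061462402344), (27.3218994140625, 75.83390808105469), 89.84375)
scene orange 153 x [-46.9  26.2] y [26.6 50.6] slope 14.6 roll 10.1 z@x=-14 83.7
   rect ((-10.497007369995117, 39.441932678222656), (26.857826232910156, 74.6935043334961), 89.34017944335938)
scene mark trace 0.63 377
[(0.62, array([583.5,  -3. ,  68.6]))]
top cream 310 x [-50.   23.4] y [-49.  -25.2] slope 14.7 roll 0.5 z@x=-14 85.6
   rect ((-13.265621185302734, -37.11924743652344), (24.746837615966797, 76.00017547607422), 89.19584655761719)
top orange 318 x [-47.8  25.5] y [25.3 49.6] slope 15.3 roll 1.1 z@x=-14 84.8
   rect ((-11.468822479248047, 37.74953079223633), (25.36820411682129, 74.9998550415039), 89.84407043457031)
top mark trace 0.74 370
[(0.72, array([584.5,   9.5,  83. ]))]
```

View pics/g5.png

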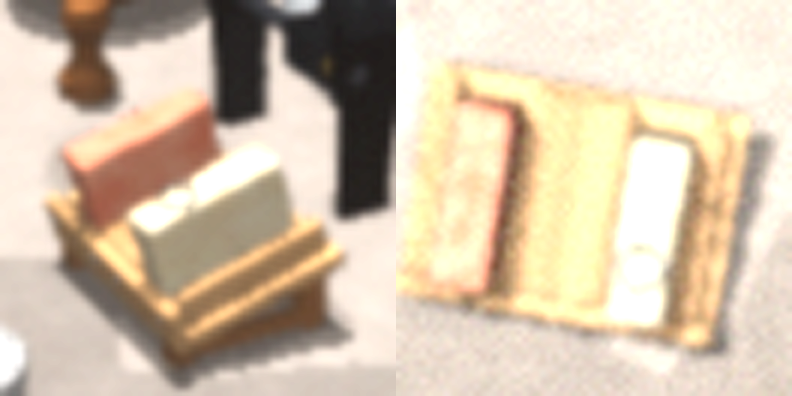

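The bar sits in the slot at 15°, level with the orange bar and against the low-end stop. The ring is at top-crop (642,268), towards the low end. Now I move above the tester.

Call:
move_arm --increments '[{"xyz": [11.5, -34.9, 0], "roll": 0, "grip": 100}, {"xyz": [11.5, -34.9, 0], "roll": 0, "grip": 100}, {"xyz": [11.5, -34.9, 0], "roll": 0, "grip": 100}, {"xyz": [11.5, -34.9, 0], "roll": 0, "grip": 100}, {"xyz": [0, 0, 0], "roll": -0.1, "grip": 100}]'

```text
time_s: 11.87
position: [0.4293, -0.2873, 0.1931]
tcp_rot: [[-0.997, 0.08, 0.0], [0.08, 0.997, -0.004], [-0.001, -0.004, -1.0]]
force: [1.5, 0.4, 0.1]
opening: 1.001
grasp_force: 0.0
```

Call:
move_arm --increments '[{"xyz": [0, 0, 25], "roll": -0.095, "grip": 100}, {"xyz": [0, 0, 30], "roll": 0, "grip": 100}, {"xyz": [0, 0, 25], "roll": 0, "grip": 100}, {"xyz": [0, 0, 0], "roll": 0, "grip": 100}, {"xyz": [0, 0, 0], "roll": 0, "grip": 100}]'

```text
time_s: 12.28
position: [0.4301, -0.2811, 0.1121]
tcp_rot: [[-1.0, -0.017, -0.002], [-0.017, 1.0, 0.003], [0.002, 0.003, -1.0]]
force: [0.2, 0.1, 0.6]
opening: 1.002
grasp_force: 0.0
```

```bash
python3 - <<'E'
from h import *
s=st()
im,d=bot.capture("scene");W=cloud("scene",d)*1000+[5,4.5,0]
for l,lo,hi in(("holder",34,46),("holder",0,12),("tester",50,86)):
    t=bot.trace(l,"scene")
    if t:
        P=W[t[0]["mask"]&(d>0)];P=P[(P[:,2]>lo)&(P[:,2]<hi)];print(l,lo,t[0]["conf"],cv2.minAreaRect(P[:,:2].astype(np.float32)))
# ring pixel check
print("mark px",proj("top",[[.5724,.011,.0825]]),"crop origin",proj("top",[[.6,.03,.06]])[0]-33)
D=np.load("top1.npz")["im"].astype(int).sum(2);u,v=proj("top",[[.5724,.011,.0825]])[0].round().astype(int);print(u,v);print(D[v-9:v+9,u-7:u+8])
E
```

```text
t 12.28 p [ 430.1 -281.1  112.1] yaw_y 90.99 zax [-0.002  0.003 -1.   ] F [0.2 0.1 0.6] M [ 0.03 -0.04 -0.03] op 87.1 gf 0.0 j [ -45.6   31.5  103.6    0.    45.1 -136.6]
holder 34 0.69 ((429.1533508300781, -282.096435546875), (49.51268768310547, 48.93653869628906), 4.548621654510498)
holder 0 0.69 ((434.00238037109375, -282.7565002441406), (86.82221984863281, 69.76927947998047), 2.066720485687256)
tester 50 0.74 ((426.34844970703125, -289.5025939941406), (21.055566787719727, 36.606204986572266), 56.31393051147461)
mark px [[278.83763442 203.51623591]] crop origin [238.62717408 160.92678495]
279 204
[[454 411 388 437 529 577 571 578 562 557 554 539 472 342 256]
 [450 415 398 453 549 580 583 566 566 557 547 527 443 314 244]
 [429 418 408 477 553 592 573 575 569 559 570 520 415 291 252]
 [430 415 433 502 557 591 583 583 574 577 561 512 401 277 231]
 [425 414 434 518 569 566 559 568 563 579 568 503 374 270 235]
 [424 392 441 519 510 475 466 483 502 557 556 473 359 263 248]
 [413 398 435 487 474 431 404 425 440 493 516 452 323 239 249]
 [425 399 410 451 477 474 481 479 470 456 464 415 311 250 248]
 [423 390 403 448 495 539 547 558 527 477 427 383 294 249 268]
 [414 394 418 447 534 573 577 575 567 513 415 332 254 249 270]
 [408 407 439 460 532 573 585 578 561 497 377 278 259 258 273]
 [399 409 457 478 494 545 542 531 515 457 366 275 240 244 270]
 [386 410 481 501 494 490 488 476 459 436 388 293 243 255 280]
 [388 426 517 540 520 474 470 473 494 484 409 292 230 254 278]
 [376 432 526 562 552 537 518 537 551 532 424 294 228 244 306]
 [387 457 537 560 580 572 563 569 582 542 415 284 227 268 334]
 [438 506 544 559 563 559 579 577 570 510 389 264 225 269 332]
 [481 497 534 535 544 545 557 568 561 483 352 242 235 255 311]]
```

The ring's centre pixel in the top view is about (278.2,204.3), against a prediction of (278.8,203.5). So the mark is at about (571,12,82). Now I descend round the tester and grip it.

Call:
move_arm --increments '[{"xyz": [1, -2, 25], "roll": 0, "grip": 100}, {"xyz": [0, 0, 25], "roll": 0, "grip": 80}, {"xyz": [0, 0, 14], "roll": 0, "grip": 60}, {"xyz": [0, 0, 0], "roll": 0, "grip": 30}, {"xyz": [0, 0, 0], "roll": 0, "grip": 0}]'

```text
time_s: 12.9
position: [0.4294, -0.2851, 0.0497]
tcp_rot: [[-1.0, -0.015, 0.0], [-0.015, 1.0, -0.0], [-0.0, -0.0, -1.0]]
force: [-0.0, -0.2, -0.5]
opening: 0.784
grasp_force: 0.0
```

Call:
move_arm --increments '[{"xyz": [0, 0, 0], "roll": 0, "grip": 0}, {"xyz": [0, 0, 0], "roll": 0, "grip": 0}, {"xyz": [0, 0, 0], "roll": 0, "grip": 0}, {"xyz": [0, 0, 0], "roll": 0, "grip": 0}, {"xyz": [0, 0, 0], "roll": 0, "grip": 0}]'

```text
time_s: 13.32
position: [0.4293, -0.2851, 0.0497]
tcp_rot: [[-1.0, -0.015, 0.001], [-0.015, 1.0, -0.001], [-0.001, -0.001, -1.0]]
force: [-0.2, 0.4, -0.1]
opening: 0.398
grasp_force: 0.0
```

Call:
move_arm --increments '[{"xyz": [0, 0, 0], "roll": 0, "grip": 0}, {"xyz": [0, 0, 0], "roll": 0, "grip": 0}, {"xyz": [0, 0, 0], "roll": 0, "grip": 0}]'

```text
time_s: 13.57
position: [0.4291, -0.2849, 0.0493]
tcp_rot: [[-1.0, -0.015, 0.0], [-0.015, 1.0, -0.0], [-0.0, -0.0, -1.0]]
force: [-0.1, 0.4, 3.9]
opening: 0.294
grasp_force: 29.9
```

```bash
python3 - <<'E'
from h import *
s=st()
E
```

```text
t 13.57 p [ 429.1 -284.9   49.3] yaw_y 90.87 zax [ 0. -0. -1.] F [-0.1  0.4  3.9] M [ 0.06  0.02 -0.03] op 25.5 gf 29.9 j [ -46.    38.   105.6    0.    36.4 -136.9]
```

Call:
move_arm --increments '[{"xyz": [0, 0, -4], "roll": 0, "grip": 0}, {"xyz": [0, 0, -10], "roll": 0, "grip": 0}, {"xyz": [0, 0, -14], "roll": 0, "grip": 0}, {"xyz": [0, 0, -14], "roll": 0, "grip": 0}, {"xyz": [0, 0, 0], "roll": 0, "grip": 0}]'

```text
time_s: 13.98
position: [0.4302, -0.286, 0.0935]
tcp_rot: [[-1.0, -0.015, 0.003], [-0.015, 1.0, -0.004], [-0.003, -0.004, -1.0]]
force: [1.0, 0.1, -1.4]
opening: 0.294
grasp_force: 29.9
```

Call:
move_arm --increments '[{"xyz": [-17, 0, 0], "roll": 0, "grip": 0}, {"xyz": [-17, 0, 0], "roll": 0, "grip": 0}, {"xyz": [-16, 0, 0], "roll": 0, "grip": 0}, {"xyz": [0, 0, 0], "roll": 0, "grip": 0}, {"xyz": [0, 0, 0], "roll": 0, "grip": 0}]'

```text
time_s: 14.4
position: [0.4791, -0.2838, 0.0907]
tcp_rot: [[-1.0, -0.016, -0.001], [-0.016, 1.0, 0.0], [0.001, 0.0, -1.0]]
force: [-0.3, 0.7, -0.8]
opening: 0.294
grasp_force: 29.9
```

Call:
move_arm --increments '[{"xyz": [0, 0, 15], "roll": 0, "grip": 0}, {"xyz": [0, 0, 15], "roll": 0, "grip": 0}, {"xyz": [0, 0, 8], "roll": 0, "grip": 0}, {"xyz": [0, 0, 0], "roll": 0, "grip": 0}, {"xyz": [0, 0, 0], "roll": 0, "grip": 0}]'

```text
time_s: 14.82
position: [0.478, -0.2837, 0.0526]
tcp_rot: [[-1.0, -0.015, -0.002], [-0.015, 1.0, 0.001], [0.002, 0.001, -1.0]]
force: [0.0, -0.6, -1.2]
opening: 0.3
grasp_force: 29.9
```

```bash
python3 - <<'E'
from h import *
s=st()
im,d=bot.capture("scene")
save(np.clip(crop(im,proj("scene",[[.455,-.285,.06]])[0],80,80,7)*1.7,0,255).astype(np.uint8),"pics/g6.png")
E
```

```text
t 14.82 p [ 478.  -283.7   52.6] yaw_y 90.85 zax [-0.002  0.001 -1.   ] F [ 0.  -0.6 -1.2] M [-0.02 -0.    0.03] op 26.1 gf 29.9 j [ -42.2   39.5   99.4   -0.    41.2 -133. ]
```

View pics/g6.png

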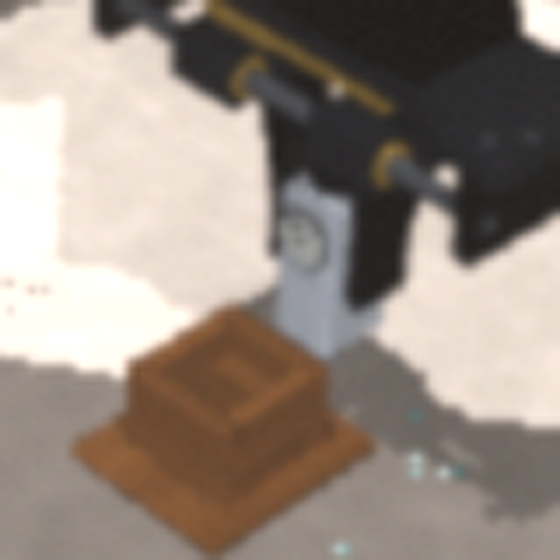

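The tester is gripped upright at crop (315,270), dial towards the robot, just beyond the holder block. I nudge it against the block edge to tilt it.

Call:
move_arm --increments '[{"xyz": [2.5, 0, 0], "roll": 0, "grip": 0}, {"xyz": [2.5, 0, 0], "roll": 0, "grip": 0}, {"xyz": [1, 0, 0], "roll": 0, "grip": 0}, {"xyz": [0, 0, 0], "roll": 0, "grip": 0}]'

```text
time_s: 15.2
position: [0.4727, -0.2843, 0.0535]
tcp_rot: [[-1.0, -0.015, 0.0], [-0.015, 1.0, -0.0], [-0.0, -0.0, -1.0]]
force: [-0.3, 0.1, -1.1]
opening: 0.295
grasp_force: 29.9
```

Call:
move_arm --increments '[{"xyz": [1, 0, 0], "roll": 0, "grip": 0}, {"xyz": [1, 0, 0], "roll": 0, "grip": 0}]'

```text
time_s: 15.37
position: [0.4711, -0.2844, 0.0533]
tcp_rot: [[-1.0, -0.015, 0.0], [-0.015, 1.0, -0.0], [-0.0, -0.0, -1.0]]
force: [1.0, -0.6, -1.6]
opening: 0.299
grasp_force: 29.9
```

Call:
move_arm --increments '[{"xyz": [1, 0, 0], "roll": 0, "grip": 0}, {"xyz": [1, 0, 0], "roll": 0, "grip": 0}]'

```text
time_s: 15.53
position: [0.4697, -0.2843, 0.0532]
tcp_rot: [[-1.0, -0.014, 0.002], [-0.014, 1.0, -0.0], [-0.002, -0.0, -1.0]]
force: [4.0, 1.6, -1.6]
opening: 0.297
grasp_force: 29.9
```

Call:
move_arm --increments '[{"xyz": [1, 0, 0], "roll": 0, "grip": 0}, {"xyz": [0, 0, 0], "roll": 0, "grip": 0}]'

```text
time_s: 15.7
position: [0.4696, -0.2844, 0.0533]
tcp_rot: [[-1.0, -0.014, 0.004], [-0.014, 1.0, -0.001], [-0.004, -0.001, -1.0]]
force: [3.9, 2.7, -2.4]
opening: 0.297
grasp_force: 29.9
```

Call:
move_arm --increments '[{"xyz": [1.5, 0, 0], "roll": 0, "grip": 0}, {"xyz": [1.5, 0, 0], "roll": 0, "grip": 0}, {"xyz": [1, 0, 0], "roll": 0, "grip": 0}, {"xyz": [0, 0, 0], "roll": 0, "grip": 0}]'

```text
time_s: 16.03
position: [0.4684, -0.2846, 0.0537]
tcp_rot: [[-1.0, -0.012, 0.009], [-0.012, 1.0, -0.002], [-0.009, -0.002, -1.0]]
force: [10.5, 5.9, -2.8]
opening: 0.294
grasp_force: 30.0
```

Call:
move_arm --increments '[{"xyz": [1.5, 0, 0], "roll": 0, "grip": 0}, {"xyz": [1.5, 0, 0], "roll": 0, "grip": 0}, {"xyz": [0, 0, 0], "roll": 0, "grip": 0}]'

```text
time_s: 16.28
position: [0.4663, -0.2848, 0.0543]
tcp_rot: [[-1.0, -0.012, 0.011], [-0.012, 1.0, -0.003], [-0.011, -0.003, -1.0]]
force: [11.8, 6.9, 0.4]
opening: 0.296
grasp_force: 30.0
```

```bash
python3 - <<'E'
from h import *
s=st()
E
```

```text
t 16.28 p [ 466.3 -284.8   54.3] yaw_y 90.68 zax [ 0.011 -0.003 -1.   ] F [11.8  6.9  0.4] M [ 1.31 -2.5  -0.01] op 25.8 gf 30.0 j [ -43.3   38.7  101.4    0.5   39.4 -134.4]
```

Call:
move_arm --increments '[{"xyz": [1.5, 0, 0], "roll": 0, "grip": 0}, {"xyz": [1.5, 0, 0], "roll": 0, "grip": 0}, {"xyz": [0, 0, 0], "roll": 0, "grip": 0}]'

```text
time_s: 16.53
position: [0.4639, -0.2851, 0.0547]
tcp_rot: [[-1.0, -0.012, 0.012], [-0.012, 1.0, -0.004], [-0.012, -0.004, -1.0]]
force: [13.4, 7.2, 2.4]
opening: 0.297
grasp_force: 30.0
```

Call:
move_arm --increments '[{"xyz": [1.5, 0, 0], "roll": 0, "grip": 0}, {"xyz": [0, 0, 0], "roll": 0, "grip": 0}]'

```text
time_s: 16.7
position: [0.4626, -0.2852, 0.0549]
tcp_rot: [[-1.0, -0.012, 0.013], [-0.012, 1.0, -0.004], [-0.012, -0.004, -1.0]]
force: [14.0, 7.5, 4.0]
opening: 0.294
grasp_force: 30.0
```

```bash
python3 - <<'E'
from h import *
s=st()
E
```

```text
t 16.7 p [ 462.6 -285.2   54.9] yaw_y 90.68 zax [ 0.013 -0.004 -1.   ] F [14.   7.5  4. ] M [ 1.44 -2.63 -0.  ] op 25.6 gf 30.0 j [ -43.6   38.5  101.9    0.5   39.  -134.7]
```

Call:
move_arm --increments '[{"xyz": [1.5, 0, 0], "roll": 0, "grip": 0}, {"xyz": [0.2, 0, 0], "roll": 0, "grip": 0}, {"xyz": [0, 0, 0], "roll": 0, "grip": 0}]'

```text
time_s: 16.95
position: [0.4611, -0.2855, 0.0551]
tcp_rot: [[-1.0, -0.012, 0.013], [-0.012, 1.0, -0.004], [-0.013, -0.005, -1.0]]
force: [13.2, 8.4, 4.4]
opening: 0.296
grasp_force: 30.0
```

Call:
move_arm --increments '[{"xyz": [-8, 0, 0], "roll": 0, "grip": 0}, {"xyz": [-12, 0, 0], "roll": 0, "grip": 0}, {"xyz": [-5, 0, -10], "roll": 0, "grip": 0}, {"xyz": [0, 0, -25], "roll": 0, "grip": 0}, {"xyz": [0, 0, -35], "roll": 0, "grip": 0}]'

```text
time_s: 17.37
position: [0.4779, -0.2825, 0.121]
tcp_rot: [[-1.0, -0.016, -0.007], [-0.016, 1.0, 0.005], [0.007, 0.005, -1.0]]
force: [0.2, -0.1, -0.7]
opening: 0.297
grasp_force: 30.0
```

Call:
move_arm --increments '[{"xyz": [0, 0, -35], "roll": 0, "grip": 0}, {"xyz": [0, 0, 0], "roll": 0.1, "grip": 0}, {"xyz": [0, 0, 0], "roll": 0.09, "grip": 0}, {"xyz": [0, 0, 0], "roll": 0, "grip": 0}]'

```text
time_s: 17.7
position: [0.4794, -0.2841, 0.1587]
tcp_rot: [[-0.985, 0.175, -0.0], [0.175, 0.985, -0.001], [0.0, -0.001, -1.0]]
force: [-0.9, -0.4, -1.4]
opening: 0.294
grasp_force: 30.0
```

```bash
python3 - <<'E'
from h import *
s=st();T=s["position"]*1000
im,d=bot.capture("scene");W=cloud("scene",d)*1000+[5,4.5,0]
t=bot.trace("tester","scene");print(len(t),t[0]["conf"] if t else "")
if t:
    m=t[0]["mask"];P=W[m&(d>0)];R=s["tcp_rot"];Q=(P-T)@R
    print((np.percentile(Q,[2,50,98],axis=0)).round(1))
    Q=Q[(abs(Q[:,0])<60)&(abs(Q[:,2])<70)]
    # left-facing (+x tool) face: fit plane via points by RANSAC
    rng=np.random.default_rng(0);best=(0,)
    for k in range(3000):
        a=Q[rng.choice(len(Q),3,False)];n=np.cross(a[1]-a[0],a[2]-a[0]);l=np.linalg.norm(n)
        if l<30: continue
        n/=l
        if abs(n[0])<.8: continue
        c=(abs((Q-a[0])@n)<1.5).sum()
        if c>best[0]: best=(c,n,a[0])
    c,n,a=best;I=Q[abs((Q-a)@n)<1.5];u,sv,v=np.linalg.svd(I-I.mean(0));n=v[2]*np.sign(v[2][0]);print("face",c,len(Q),n.round(3),"tilt",np.degrees(np.arctan2(n[2],n[0])).round(1))
    for l in("tester_tip",): print([(r["conf"],((np.array(r["at"])-cam("scene")[2])@cam("scene")[1]*1000+[5,4.5,0]-T)@R) for r in bot.spot_in(l,"scene")[:2]])
c=proj("scene",[T/1000+[0,0,.01]])[0]
save(np.clip(crop(im,c,70,70,8)*1.5,0,255).astype(np.uint8),"pics/g7.png")
E
```

```text
t 17.7 p [ 479.4 -284.1  158.7] yaw_y 79.91 zax [-0.    -0.001 -1.   ] F [-0.9 -0.4 -1.4] M [ 0.01  0.05 -0.01] op 25.6 gf 30.0 j [ -42.1   29.9   95.5   -0.    54.6 -122. ]
1 0.48
[[-19.2 -11.6 -45.9]
 [  6.7  -3.9 -13.3]
 [ 13.7  21.9  21. ]]
face 107 259 [ 0.984 -0.039  0.174] tilt 10.0
[(0.36, array([ 55.03641949, -20.12222993, 142.39065073]))]
```

View pics/g7.png

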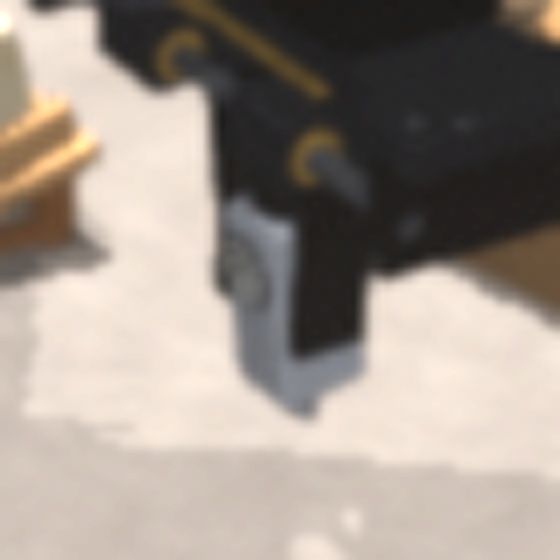

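The tester is tilted in the grip with its top towards the robot: the dial face leans at crop (265,300) and the plunger is at (305,410). I turn the dial face more towards the camera to measure the tilt properly.

Call:
move_arm --increments '[{"xyz": [0, 0, 0], "roll": -0.12, "grip": 0}, {"xyz": [0, 0, 0], "roll": -0.12, "grip": 0}, {"xyz": [0, 0, 0], "roll": -0.12, "grip": 0}, {"xyz": [0, 0, 0], "roll": -0.12, "grip": 0}, {"xyz": [0, 0, 0], "roll": -0.12, "grip": 0}]'

```text
time_s: 18.27
position: [0.4793, -0.2838, 0.1572]
tcp_rot: [[-0.908, -0.42, -0.002], [-0.42, 0.908, 0.001], [0.001, 0.002, -1.0]]
force: [-0.1, -0.4, -1.8]
opening: 0.295
grasp_force: 30.0
```

Call:
move_arm --increments '[{"xyz": [0, 0, 0], "roll": 0, "grip": 0}, {"xyz": [0, 0, 0], "roll": 0, "grip": 0}]'

```text
time_s: 18.43
position: [0.4795, -0.2839, 0.1574]
tcp_rot: [[-0.912, -0.411, -0.001], [-0.411, 0.912, 0.001], [0.001, 0.001, -1.0]]
force: [-0.4, 0.1, -0.8]
opening: 0.299
grasp_force: 30.0
```

```bash
cat > tilt.py <<'E'
from h import *
def tilt(N=10):
    s=st();T=s["position"]*1000;R=s["tcp_rot"]
    ds=[]
    for k in range(N): im,d=bot.capture("scene");ds.append(np.where(d>0,d,np.nan))
    d=np.nanmean(ds,0);W=cloud("scene",d)*1000+[5,4.5,0]
    Q=(W-T)@R   # tool frame image
    # box: dial face, low to high
    tm=bot.trace("tester","scene");M=tm[0]["mask"] if tm else np.ones(d.shape,bool)
    A=Q[M&np.isfinite(d)];A=A[(A[:,0]>0)&(A[:,0]<32)&(abs(A[:,1])<16)&(A[:,2]>-48)&(A[:,2]<28)]
    x=A[:,0];B=np.c_[A[:,1:],np.ones(len(A))];w=np.ones(len(A))
    c0=np.array([0,-.2,13.])
    for k in range(40):
        r=x-B@c0;i=abs(r)<(4 if k<10 else 2);c0=np.linalg.lstsq(B[i],x[i],rcond=None)[0]
    print("n",len(A),i.sum(),"coef",c0.round(3),"tilt about y",np.degrees(np.arctan(-c0[1])).round(2),"rms",r[i].std().round(2),"face yaw",np.degrees(np.arctan(-c0[0])).round(1),"z span",np.percentile(A[i][:,2],[2,98]).round(1))
    return s,im,d,Q
E
python3 -c "
from tilt import *
tilt(10)"
```

```text
t 18.43 p [ 479.5 -283.9  157.4] yaw_y 114.24 zax [-0.001  0.001 -1.   ] F [-0.4  0.1 -0.8] M [ 0.05  0.02 -0.05] op 26.0 gf 30.0 j [ -42.1   30.    95.5   -0.    54.5 -156.4]
n 286 217 coef [ 0.028 -0.18   5.715] tilt about y 10.23 rms 0.84 face yaw -1.6 z span [-36.1  20. ]
```

```bash
cat > edge.py <<'E'
from h import *
from scipy.ndimage import map_coordinates as mc, gaussian_filter as gf
from scipy.optimize import minimize
def edge(N=6):
    s=st();T=s["position"];R=s["tcp_rot"];g=np.mean([bot.capture("scene")[0].astype(float).sum(2) for _ in range(N)],0)
    g=gf(g,.5);gx=np.gradient(g,axis=1)
    best=[]
    for y,sg in((.013,"far"),(-.013,"near")):
        res=[]
        for th in np.arange(0,26,.5):
            t=np.radians(th);ax=np.array([np.sin(t),0,-np.cos(t)]);fx=np.array([np.cos(t),0,np.sin(t)]) # case up axis, face normal in tool frame
            k=np.linspace(-.040,.018,40)[:,None]
            L=np.array([0,0,-.019])+fx*.015+np.array([0,y,0])+k*ax
            p=proj("scene",T+L@R.T)
            for du in np.arange(-5,5.01,.2):
                v=mc(gx,[p[:,1],p[:,0]+du],order=1);res.append((abs(v.mean()),th,du,np.sign(v.mean())))
        res.sort(reverse=True);print(sg,[tuple(np.round(r,2)) for r in res[:1]])
        for sign in(1,-1):
            q=[r for r in res if r[3]==sign][:40];print("  sign",sign,"score",round(q[0][0],1),"th",np.average([r[1] for r in q],weights=[r[0] for r in q]).round(1),"du",np.mean([r[2] for r in q]).round(2))
    return g
if __name__=="__main__":
    edge()
    # bias check: vertical -x / -y faces of holder block
    ds=[np.where((d:=bot.capture("scene")[1])>0,d,np.nan) for _ in range(6)];d=np.nanmean(ds,0);W=cloud("scene",d)*1000
    A=W[np.isfinite(d)]
    for nm,ax,c in(("-x",0,429-5-25.5),("-y",1,-283-4.5-23.5)):
        o=1-ax;oc=(429-5,-283-4.5)[o]
        B=A[(abs(A[:,ax]-c)<8)&(abs(A[:,o]-oc)<21)&(A[:,2]>11)&(A[:,2]<35)]
        M=np.c_[B[:,o],B[:,2],np.ones(len(B))];f=np.median(B[:,ax]);cf=np.array([0,0,f])
        for k in range(30):
            r=B[:,ax]-M@cf;i=abs(r)<3;cf=np.linalg.lstsq(M[i],B[i][:,ax],rcond=None)[0]
        print(nm,i.sum(),cf.round(3),"lean",np.degrees(np.arctan(cf[1])).round(1),"rms",r[i].std().round(2))
E
python3 edge.py
```

```text
t 18.98 p [ 479.8 -284.1  158.1] yaw_y 114.35 zax [ 0. -0. -1.] F [-0.1 -0.  -1.3] M [0.05 0.09 0.01] op 25.7 gf 30.0 j [ -42.1   29.9   95.5   -0.    54.5 -156.5]
far [(np.float64(69.9), np.float64(5.5), np.float64(-2.8), np.float64(-1.0))]
  sign 1 score 16.0 th 23.9 du 1.98
  sign -1 score 69.9 th 5.0 du -2.7
near [(np.float64(31.86), np.float64(25.5), np.float64(5.0), np.float64(1.0))]
  sign 1 score 31.9 th 20.8 du 4.92
  sign -1 score 30.0 th 2.7 du 1.3
-x 100 [-4.40000e-02  0.00000e+00  3.88746e+02] lean 0.0 rms 0.42
-y 94 [ 4.90000e-02  1.00000e-03 -3.30116e+02] lean 0.1 rms 0.38
```

```bash
cat > tilt2.py <<'E'
from h import *
def tilt(N=8,yw=9,zlo=-48,zhi=26,off=(0,0,0)):
    s=st();T=s["position"]*1000;R=s["tcp_rot"]
    C=[bot.capture("scene") for _ in range(N)]
    d=np.nanmean([np.where(c[1]>0,c[1],np.nan) for c in C],0);g=np.mean([c[0].astype(float).sum(2) for c in C],0)
    Q=(cloud("scene",d)*1000+off-T)@R;ok=np.isfinite(d)&(abs(Q[...,0]-8)<24)&(abs(Q[...,1])<25)&(Q[...,2]>-60)&(Q[...,2]<45)
    A=Q[ok];G=g[ok]
    for z in range(-50,42,6):
        m=(A[:,2]>=z)&(A[:,2]<z+6)&(G>200)
        if m.sum()>3: print(z+3,"n",m.sum(),"y",np.percentile(A[m][:,1],[5,50,95]).round(1),"x",np.percentile(A[m][:,0],[10,50,90]).round(1))
    m=(G>200)&(A[:,2]>zlo)&(A[:,2]<zhi);A=A[m];yc=np.median(A[:,1])
    for yc in(-4,0,4):
        B=A[abs(A[:,1]-yc)<yw];M=np.c_[B[:,1],B[:,2],np.ones(len(B))];cf=np.array([0,-.2,np.median(B[:,0])-.2*10])
        for k in range(30):
            r=B[:,0]-M@cf;i=abs(r)<(5 if k<8 else 1.8);cf=np.linalg.lstsq(M[i],B[i][:,0],rcond=None)[0]
        print(yc,len(B),i.sum(),cf.round(3),"tilt",np.degrees(np.arctan(-cf[1])).round(2),"rms",r[i].std().round(2))
if __name__=="__main__": tilt()
E
python3 tilt2.py
```

```text
t 19.58 p [ 479.8 -284.1  158.1] yaw_y 114.36 zax [-0. -0. -1.] F [-0.8 -0.1 -0.6] M [ 0.04 -0.01  0.03] op 25.7 gf 30.0 j [ -42.1   30.    95.5   -0.    54.5 -156.5]
-41 n 11 y [-11.6   1.5  16.6] x [ 9.2 11.1 13.7]
-35 n 39 y [-13.5  -3.5   8.3] x [12.5 16.3 17.8]
-29 n 24 y [-14.5  -5.1  19.4] x [12.7 17.2 18.8]
-23 n 20 y [-14.   -3.9   4.9] x [14.9 17.4 18.1]
-17 n 20 y [-13.2  -3.7   6.9] x [15.  16.4 16.9]
-11 n 18 y [-23.4  -6.    7.7] x [ 7.1 14.  15.4]
-5 n 32 y [-23.   -4.4  14.6] x [ 6.6 12.8 13.7]
1 n 23 y [-13.3  -2.   10.4] x [11.3 11.8 12.5]
7 n 23 y [-14.4  -4.4  10.3] x [ 7.  10.8 11.5]
13 n 27 y [-14.3  -4.2   9.7] x [ 1.8  9.8 10.5]
19 n 24 y [-14.3  -5.5   7.9] x [3.6 8.9 9.7]
-4 165 143 [ 0.015 -0.183 12.588] tilt 10.38 rms 0.72
0 159 139 [-0.019 -0.181 12.498] tilt 10.28 rms 0.73
4 135 119 [-0.059 -0.182 12.557] tilt 10.33 rms 0.69
```

Call:
move_arm --increments '[{"xyz": [0, 0, 0], "roll": 0.105, "grip": 0}, {"xyz": [0, 0, 0], "roll": 0.1, "grip": 0}, {"xyz": [0, 0, 20], "roll": 0.1, "grip": 0}, {"xyz": [0, 0, 25], "roll": 0.105, "grip": 0}, {"xyz": [0, 0, 28], "roll": 0, "grip": 0}]'

```text
time_s: 20.4
position: [0.4809, -0.285, 0.0855]
tcp_rot: [[-1.0, -0.012, 0.003], [-0.012, 1.0, -0.003], [-0.003, -0.003, -1.0]]
force: [0.0, -0.5, -1.4]
opening: 0.295
grasp_force: 30.0
```

Call:
move_arm --increments '[{"xyz": [0, 0, 20], "roll": 0, "grip": 0}, {"xyz": [4, 0, 10], "roll": 0, "grip": 0}, {"xyz": [4, 0, 0], "roll": 0, "grip": 0}, {"xyz": [3, 0, 0], "roll": 0, "grip": 0}, {"xyz": [0, 0, 0], "roll": 0, "grip": 0}]'

```text
time_s: 20.82
position: [0.4685, -0.2845, 0.0557]
tcp_rot: [[-1.0, -0.015, 0.0], [-0.015, 1.0, -0.0], [-0.0, -0.0, -1.0]]
force: [0.2, 0.1, -1.4]
opening: 0.298
grasp_force: 30.0
```

```bash
python3 - <<'E'
from h import *
s=st()
E
```

```text
t 20.82 p [ 468.5 -284.5   55.7] yaw_y 90.85 zax [ 0. -0. -1.] F [ 0.2  0.1 -1.4] M [0.05 0.01 0.04] op 25.9 gf 30.0 j [ -42.9   38.8  100.6   -0.    40.6 -133.8]
```

Call:
move_arm --increments '[{"xyz": [1.2, 0, 0], "roll": 0, "grip": 0}, {"xyz": [1.2, 0, 0], "roll": 0, "grip": 0}]'

```text
time_s: 20.98
position: [0.4671, -0.285, 0.0562]
tcp_rot: [[-1.0, -0.015, 0.002], [-0.015, 1.0, -0.002], [-0.002, -0.002, -1.0]]
force: [-0.5, -0.4, -1.2]
opening: 0.298
grasp_force: 30.0
```

Call:
move_arm --increments '[{"xyz": [1.2, 0, 0], "roll": 0, "grip": 0}, {"xyz": [0, 0, 0], "roll": 0, "grip": 0}]'

```text
time_s: 21.15
position: [0.4653, -0.2845, 0.0557]
tcp_rot: [[-1.0, -0.015, 0.001], [-0.015, 1.0, -0.001], [-0.001, -0.001, -1.0]]
force: [0.1, -0.4, -1.6]
opening: 0.297
grasp_force: 30.0
```

Call:
move_arm --increments '[{"xyz": [1.5, 0, 0], "roll": 0, "grip": 0}, {"xyz": [0, 0, 0], "roll": 0, "grip": 0}]'

```text
time_s: 21.32
position: [0.4636, -0.2844, 0.0553]
tcp_rot: [[-1.0, -0.015, 0.0], [-0.015, 1.0, -0.0], [-0.0, -0.0, -1.0]]
force: [0.3, 0.4, -1.1]
opening: 0.296
grasp_force: 30.0
```

Call:
move_arm --increments '[{"xyz": [1.5, 0, 0], "roll": 0, "grip": 0}, {"xyz": [0, 0, 0], "roll": 0, "grip": 0}]'

```text
time_s: 21.48
position: [0.462, -0.2843, 0.055]
tcp_rot: [[-1.0, -0.015, -0.0], [-0.015, 1.0, 0.0], [0.0, 0.0, -1.0]]
force: [-0.5, -0.2, 0.2]
opening: 0.297
grasp_force: 30.0
```

Call:
move_arm --increments '[{"xyz": [1.5, 0, 0], "roll": 0, "grip": 0}, {"xyz": [0, 0, 0], "roll": 0, "grip": 0}]'

```text
time_s: 21.65
position: [0.4616, -0.2845, 0.0551]
tcp_rot: [[-1.0, -0.014, 0.002], [-0.014, 1.0, -0.001], [-0.002, -0.001, -1.0]]
force: [2.8, 1.1, -2.3]
opening: 0.299
grasp_force: 30.0
```

Call:
move_arm --increments '[{"xyz": [1.5, 0, 0], "roll": 0, "grip": 0}, {"xyz": [0, 0, 0], "roll": 0, "grip": 0}]'

```text
time_s: 21.82
position: [0.4614, -0.2848, 0.0554]
tcp_rot: [[-1.0, -0.014, 0.005], [-0.014, 1.0, -0.002], [-0.005, -0.002, -1.0]]
force: [6.2, 3.2, -2.3]
opening: 0.295
grasp_force: 30.0
```

Contact comes back at about 461.6, so there was no spring-back. It takes about 0.85 mm of push per degree, so I push about 5 mm further.

Call:
move_arm --increments '[{"xyz": [1.5, 0, 0], "roll": 0, "grip": 0}, {"xyz": [1.5, 0, 0], "roll": 0, "grip": 0}, {"xyz": [1.5, 0, 0], "roll": 0, "grip": 0}, {"xyz": [0, 0, 0], "roll": 0, "grip": 0}]'

```text
time_s: 22.15
position: [0.4594, -0.2854, 0.056]
tcp_rot: [[-1.0, -0.013, 0.01], [-0.013, 1.0, -0.003], [-0.01, -0.003, -1.0]]
force: [11.9, 5.3, -1.5]
opening: 0.298
grasp_force: 30.0
```

Call:
move_arm --increments '[{"xyz": [1.5, 0, 0], "roll": 0, "grip": 0}, {"xyz": [1, 0, 0], "roll": 0, "grip": 0}, {"xyz": [0, 0, 0], "roll": 0, "grip": 0}]'

```text
time_s: 22.4
position: [0.4572, -0.2854, 0.0562]
tcp_rot: [[-1.0, -0.013, 0.01], [-0.013, 1.0, -0.004], [-0.01, -0.004, -1.0]]
force: [11.9, 5.7, 0.2]
opening: 0.293
grasp_force: 30.0
```

```bash
python3 - <<'E'
from h import *
s=st()
E
```

```text
t 22.4 p [ 457.2 -285.4   56.2] yaw_y 90.72 zax [ 0.01  -0.004 -1.   ] F [11.9  5.7  0.2] M [ 1.1  -2.41  0.1 ] op 25.4 gf 30.0 j [ -44.    38.2  102.4    0.4   38.9 -135.1]
```

Call:
move_arm --increments '[{"xyz": [0.8, 0, 0], "roll": 0, "grip": 0}, {"xyz": [0, 0, 0], "roll": 0, "grip": 0}]'

```text
time_s: 22.57
position: [0.4567, -0.2854, 0.0562]
tcp_rot: [[-1.0, -0.012, 0.011], [-0.012, 1.0, -0.004], [-0.011, -0.004, -1.0]]
force: [13.2, 6.2, 0.2]
opening: 0.299
grasp_force: 30.0
```

Call:
move_arm --increments '[{"xyz": [-10, 0, 0], "roll": 0, "grip": 0}, {"xyz": [-14, 0, 0], "roll": 0, "grip": 0}, {"xyz": [-5, 0, -15], "roll": 0, "grip": 0}, {"xyz": [0, 0, -28], "roll": 0, "grip": 0}, {"xyz": [0, 0, -28], "roll": -0.1, "grip": 0}]'

```text
time_s: 22.98
position: [0.4793, -0.2832, 0.1255]
tcp_rot: [[-0.993, -0.117, -0.004], [-0.117, 0.993, 0.003], [0.004, 0.003, -1.0]]
force: [-1.0, -0.7, -0.4]
opening: 0.296
grasp_force: 30.0
```

Call:
move_arm --increments '[{"xyz": [0, 0, -28], "roll": -0.1, "grip": 0}, {"xyz": [0, 0, 0], "roll": -0.1, "grip": 0}, {"xyz": [0, 0, 0], "roll": -0.1, "grip": 0}, {"xyz": [0, 0, 0], "roll": 0, "grip": 0}, {"xyz": [0, 0, 0], "roll": 0, "grip": 0}]'

```text
time_s: 23.4
position: [0.4797, -0.2838, 0.1538]
tcp_rot: [[-0.916, -0.401, -0.002], [-0.401, 0.916, 0.001], [0.001, 0.001, -1.0]]
force: [0.2, 0.4, -1.6]
opening: 0.297
grasp_force: 30.0
```

```bash
python3 tilt2.py; python3 - <<'E'
from h import *
s=st();print([(r["conf"],(((np.array(r["at"])-cam("scene")[2])@cam("scene")[1]-s["position"])@s["tcp_rot"]*1000).round(1)) for r in bot.spot_in("tester_tip","scene")[:3]])
E
```

```text
t 23.4 p [ 479.7 -283.8  153.8] yaw_y 113.65 zax [-0.002  0.001 -1.   ] F [ 0.2  0.4 -1.6] M [ 0.1   0.04 -0.02] op 25.8 gf 30.0 j [ -42.1   30.3   95.7   -0.    54.1 -155.7]
-35 n 44 y [-13.5  -2.7   9.1] x [ 9.7 15.  17.6]
-29 n 21 y [-14.4  -7.3   9.4] x [11.8 16.5 17.8]
-23 n 18 y [-13.5  -2.9   6.5] x [15.4 16.6 17.2]
-17 n 18 y [-15.2  -5.1   4.9] x [12.7 15.1 15.7]
-11 n 20 y [-23.2  -5.8   7.3] x [ 9.4 12.8 13.6]
-5 n 23 y [-23.3  -6.7   8. ] x [ 5.1 10.3 11.3]
1 n 21 y [-13.1  -1.3  15.7] x [8.2 9.2 9.9]
7 n 22 y [-14.4  -4.8   6.3] x [4.8 7.3 8.1]
13 n 22 y [-14.4  -4.7   8.9] x [2.8 5.7 6.5]
19 n 20 y [-14.5  -4.4   9.2] x [1.4 4.3 5.1]
25 n 4 y [-12.   -6.3   5.6] x [2.4 2.8 3.1]
-4 155 132 [ 0.027 -0.275  9.622] tilt 15.4 rms 0.67
0 147 125 [-0.01  -0.275  9.552] tilt 15.4 rms 0.65
4 117 99 [-0.033 -0.273  9.586] tilt 15.25 rms 0.63
t 23.8 p [ 480.3 -284.1  153.8] yaw_y 113.76 zax [-0.  0. -1.] F [ 0.9 -1.1 -0.6] M [0.09 0.03 0.04] op 25.5 gf 30.0 j [ -42.1   30.3   95.6   -0.    54.1 -155.8]
[]
```

The tilt is now about 14.5–15°. I carry the tester over to a point above the ring.

Call:
move_arm --increments '[{"xyz": [0, 0, 0], "roll": 0.118, "grip": 0}, {"xyz": [0, 0, 0], "roll": 0.118, "grip": 0}, {"xyz": [0, 0, 0], "roll": 0.118, "grip": 0}, {"xyz": [0, 0, 0], "roll": 0.118, "grip": 0}, {"xyz": [0, 0, 0], "roll": 0.116, "grip": 0}]'

```text
time_s: 24.27
position: [0.4804, -0.2841, 0.154]
tcp_rot: [[-0.984, 0.178, -0.0], [0.178, 0.984, 0.0], [0.0, 0.0, -1.0]]
force: [0.5, 0.9, -1.5]
opening: 0.3
grasp_force: 30.0
```

Call:
move_arm --increments '[{"xyz": [-2.5, 30, 0], "roll": 0, "grip": 0}, {"xyz": [-2.5, 38, 0], "roll": 0, "grip": 0}, {"xyz": [-2.5, 38, 0], "roll": 0, "grip": 0}, {"xyz": [-2.5, 38, 0], "roll": 0, "grip": 0}, {"xyz": [-2.5, 38, 0], "roll": 0, "grip": 0}]'

```text
time_s: 24.68
position: [0.5241, -0.1055, 0.1541]
tcp_rot: [[-0.985, 0.173, 0.0], [0.173, 0.985, -0.0], [-0.0, -0.0, -1.0]]
force: [1.0, 0.2, -1.7]
opening: 0.3
grasp_force: 30.0
```

Call:
move_arm --increments '[{"xyz": [-2.5, 38, 0], "roll": 0, "grip": 0}, {"xyz": [-2.5, 38, 0], "roll": 0, "grip": 0}, {"xyz": [-2.5, 30, 0], "roll": 0, "grip": 0}, {"xyz": [0, 15, 0], "roll": 0, "grip": 0}, {"xyz": [0, 0, 0], "roll": 0, "grip": 0}]'

```text
time_s: 25.1
position: [0.5525, 0.0145, 0.1541]
tcp_rot: [[-0.986, 0.168, 0.0], [0.168, 0.986, 0.001], [-0.0, 0.001, -1.0]]
force: [-0.8, -1.0, -0.9]
opening: 0.295
grasp_force: 30.0
```

```bash
python3 - <<'E'
from h import *
s=st()
E
```

```text
t 25.1 p [552.5  14.5 154.1] yaw_y 80.35 zax [ 0.     0.001 -1.   ] F [-0.8 -1.  -0.9] M [-0.02  0.02 -0.07] op 25.7 gf 30.0 j [-10.1  29.9  96.4   0.1  53.6 -90.5]
```

Call:
move_arm --increments '[{"xyz": [0, 0.5, 10], "roll": 0.006, "grip": 0}, {"xyz": [-0.5, 0, 10], "roll": 0, "grip": 0}, {"xyz": [-0.5, 0, 4], "roll": 0, "grip": 0}, {"xyz": [0, 0, 0], "roll": 0, "grip": 0}]'

```text
time_s: 25.43
position: [0.5519, 0.0101, 0.1281]
tcp_rot: [[-0.984, 0.18, -0.004], [0.18, 0.984, 0.001], [0.004, -0.0, -1.0]]
force: [-0.6, 0.3, -0.8]
opening: 0.3
grasp_force: 30.0
```

```bash
python3 - <<'E'
from h import *
s=st();T=s["position"];R=s["tcp_rot"]
ims=[bot.capture("scene") for _ in range(6)]
im=np.mean([i[0].astype(float) for i in ims],0);d=np.mean([i[1] for i in ims],0)
tip=T+R@np.array([-.0146,0,.0374]);mark=np.array([.571,.012,.0822]);print("tip",(tip*1000).round(1))
off=np.array([.005,.0045,0])
# dial-face pos in tool frame without offset
Q=(cloud("scene",d)-T)@R*1000;g=im.sum(2)
ok=(abs(Q[...,1])<10)&(abs(Q[...,0]-8)<25)&(g>150)
for z in range(-35,40,6):
    m=ok&(Q[...,2]>=z)&(Q[...,2]<z+6)
    if m.sum()>3: print(z+3,m.sum(),"x",np.percentile(Q[m][:,0],[10,50,90]).round(1),"y",np.median(Q[m][:,1]).round(1))
c=proj("scene",[mark])[0];o=np.array([int(c[0]-30),int(c[1]-40)]);k=cv2.resize(np.clip(im[o[1]:o[1]+60,o[0]:o[0]+60]*1.5,0,255).astype(np.uint8),None,fx=10,fy=10,interpolation=cv2.INTER_CUBIC)
def mk(P,col):
    p=proj("scene",[P])[0];q=(p-o+.5)*10;cv2.drawMarker(k,tuple(int(v) for v in q),col,0,14,1);return q.round()
print("tip px no-off(red)",mk(tip,(255,0,0)),"tip off(green)",mk(tip-off,(0,255,0)),"mark no-off(blue)",mk(mark,(0,0,255)),"mark off(magenta)",mk(mark-off,(255,0,255)))
save(k,"pics/g8.png")
E
```

```text
t 25.43 p [551.9  10.1 128.1] yaw_y 79.64 zax [-0.004  0.001 -1.   ] F [-0.6  0.3 -0.8] M [ 0.02  0.01 -0.01] op 26.1 gf 30.0 j [-10.5  32.2  97.5  -0.   50.5 -90.2]
tip [566.2   7.5  90.7]
-32 5 x [15.5 15.8 16.4] y -2.1
-8 4 x [ 9.1  9.4 10.6] y -2.0
-2 4 x [7.5 8.  8.5] y -1.4
tip px no-off(red) [306. 394.] tip off(green) [302. 405.] mark no-off(blue) [309. 409.] mark off(magenta) [306. 420.]
```

View pics/g8.png

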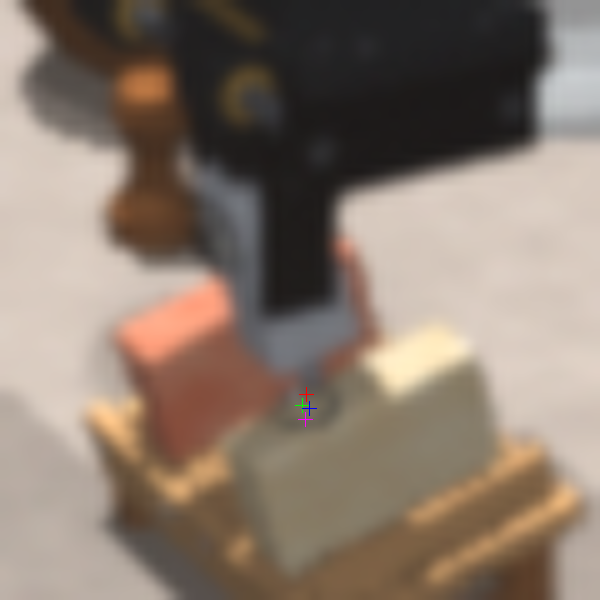

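The view shows the plunger coming down at about (312,375) in the crop, just above and behind the ring centred at about (305,410). Case bottom corners are near (268,375) and (360,333). I check these against the model.

```bash
python3 - <<'E'
from h import *
s=st();T=s["position"];R=s["tcp_rot"];mark=np.array([.571,.012,.0822]);c=proj("scene",[mark])[0];o=np.array([int(c[0]-30),int(c[1]-40)])
px=lambda P:((proj("scene",T+np.atleast_2d(P)/1000@R.T)-o+.5)*10).round().astype(int).tolist()
th=np.radians(14.7);dn=np.array([-np.sin(th),0,np.cos(th)]);fx=np.array([np.cos(th),0,np.sin(th)]);G=np.array([0,0,-19.])
for sx in(0,-3,-6):
    for sz in(0,):
        U=G+[sx,0,sz]+42.3*dn
        print(sx,"corner dial/-y",px(U+15*fx+[0,-13,0]),"back/-y",px(U-15*fx+[0,-13,0]),"dial far",px(U+15*fx+[0,13,0]),"plunger mid",px(U+8*dn),"tip",px(U+16*dn))
im=np.mean([bot.capture("scene")[0].astype(float).sum(2) for _ in range(6)],0)
r0,c0=o[1]+30,o[0]+22;print("rows from crop",(r0-o[1])*10,"cols",(c0-o[0])*10);print(im[r0:r0+15,c0:c0+18].round().astype(int))
E
```

```text
t 25.73 p [553.5  10.8 130.3] yaw_y 79.72 zax [ 0.001 -0.    -1.   ] F [-0.5 -0.6 -1.6] M [-0.01 -0.03  0.  ] op 25.7 gf 30.0 j [-10.4  32.   97.4  -0.   50.6 -90.2]
0 corner dial/-y [[275, 383]] back/-y [[362, 336]] dial far [[232, 346]] plunger mid [[303, 363]] tip [[310, 385]]
-3 corner dial/-y [[284, 380]] back/-y [[371, 334]] dial far [[241, 344]] plunger mid [[312, 361]] tip [[319, 382]]
-6 corner dial/-y [[293, 378]] back/-y [[380, 332]] dial far [[250, 341]] plunger mid [[321, 358]] tip [[328, 380]]
rows from crop 300 cols 220
[[327 240 191 165 110  87  96 118 133 148 169 209 224 209 244 341 387 396]
 [314 240 197 182 159 154 168 201 214 218 224 234 234 221 226 297 369 390]
 [250 212 195 196 208 218 225 234 236 237 239 239 236 222 215 273 355 387]
 [206 197 193 196 213 234 239 239 237 237 239 233 226 208 205 254 344 390]
 [196 196 192 193 207 235 241 238 237 233 229 213 205 208 236 293 373 420]
 [197 197 194 193 206 232 239 232 227 214 202 195 197 225 299 386 438 456]
 [198 198 196 196 204 222 227 211 196 189 183 187 201 220 288 396 451 464]
 [193 195 196 197 196 198 199 196 181 178 180 192 211 219 242 314 406 451]
 [187 191 196 197 193 188 190 195 167 163 177 198 218 224 225 248 326 412]
 [186 190 195 195 193 186 186 208 186 181 184 187 217 228 231 239 278 334]
 [188 190 194 198 193 187 187 210 210 208 194 184 223 240 245 246 255 264]
 [193 196 207 213 200 188 192 204 211 206 187 202 241 252 249 243 242 240]
 [204 211 226 222 214 204 190 189 200 202 206 237 254 248 242 238 236 236]
 [230 229 228 225 226 226 223 227 235 240 243 249 248 242 238 236 236 238]
 [253 237 230 231 238 243 250 253 251 248 245 243 241 239 236 237 238 240]]
```

Call:
move_arm --increments '[{"xyz": [1.5, 4.3, 0], "roll": 0, "grip": 0}, {"xyz": [-1, 0, 4], "roll": 0, "grip": 0}, {"xyz": [-0.8, 0, 3], "roll": 0, "grip": 0}, {"xyz": [0, 0, 0], "roll": 0, "grip": 0}, {"xyz": [0, 0, 0], "roll": 0, "grip": 0}]'

```text
time_s: 26.45
position: [0.5541, 0.0155, 0.1226]
tcp_rot: [[-0.984, 0.178, -0.001], [0.178, 0.984, 0.0], [0.001, -0.0, -1.0]]
force: [-0.6, -0.7, -1.2]
opening: 0.299
grasp_force: 30.0
```

```bash
cat > f.py <<'E'
from h import *
F=[];P=[]
for k in range(8):
    s=bot.read_state();F.append(s["force"]);P.append(s["position"]*1000);bot.capture("top")
F=np.mean(F,0);p=np.mean(P,0);n=np.array([-.255,.045,.966]);R=s["tcp_rot"]
tip=p+R@[-15.6,0,37.4];m=np.array([571,12,82.2]);e=tip-m
print("p",p.round(1),"F",F.round(2),"Fn",(F@n+1.2).round(2),"tip err along n",(e@n).round(1),"lateral",(e-(e@n)*n).round(1),"zax",R[:,2].round(3),"t",s["time_s"])
E
python3 f.py
```

```text
p [554.3  15.4 123. ] F [-0.09  0.23 -1.02] Fn 0.25 tip err along n 3.6 lateral [-0.4  0.5 -0.1] zax [ 0. -0. -1.] t 26.8
```

Call:
move_arm --increments '[{"xyz": [-0.5, 0, 2], "roll": 0, "grip": 0}, {"xyz": [-0.5, 0, 2], "roll": 0, "grip": 0}, {"xyz": [-0.25, 0, 1], "roll": 0, "grip": 0}, {"xyz": [0, 0, 0], "roll": 0, "grip": 0}]'

```text
time_s: 27.18
position: [0.5558, 0.0152, 0.118]
tcp_rot: [[-0.984, 0.178, 0.0], [0.178, 0.984, -0.0], [-0.0, 0.0, -1.0]]
force: [-0.1, 0.1, 0.6]
opening: 0.298
grasp_force: 30.0
```

```bash
python3 f.py
```

```text
p [555.7  15.2 118.2] F [-0.15 -0.09  1.26] Fn 2.45 tip err along n -1.4 lateral [-0.2  0.5 -0.1] zax [ 0. -0. -1.] t 27.5333
```

Call:
move_arm --increments '[{"xyz": [-0.3, 0, 1.2], "roll": 0, "grip": 0}, {"xyz": [-0.3, 0, 1.2], "roll": 0, "grip": 0}, {"xyz": [0, 0, 0], "roll": 0, "grip": 0}]'

```text
time_s: 27.83
position: [0.5564, 0.0151, 0.1156]
tcp_rot: [[-0.984, 0.178, 0.0], [0.178, 0.984, -0.0], [-0.0, 0.0, -1.0]]
force: [0.6, -0.3, 2.3]
opening: 0.296
grasp_force: 30.0
```

```bash
python3 f.py; python3 f.py
```

```text
p [556.3  15.1 115.7] F [-0.31 -0.26  2.22] Fn 3.41 tip err along n -3.9 lateral [-0.3  0.5 -0.1] zax [ 0. -0. -1.] t 28.1833
p [556.3  15.1 115.7] F [ 0.1  -0.12  2.27] Fn 3.36 tip err along n -3.9 lateral [-0.4  0.5 -0.1] zax [ 0. -0. -1.] t 28.5833
```

```bash
python3 - <<'E'
from h import *
a=np.radians(-10);R=np.array([[np.cos(a),-np.sin(a)],[np.sin(a),np.cos(a)]])
im,d=bot.capture("scene");P=cloud("scene",d)*1000;xy=(P[...,:2]-[600.3,38.7])@R;z=P[...,2];h=z-(34+.268*xy[...,0])
for nm,yc in(("cream",-38),("orange",38)):
    m=(d>0)&(abs(xy[...,1]-yc)<12)&(h>48)&(h<62)&(xy[...,0]>-10)&(xy[...,0]<28)
    X=xy[m][:,0];f=np.polyfit(X,z[m],1);print(nm,m.sum(),"x",np.percentile(X,[1,99]).round(1),"slope",np.degrees(np.arctan(f[0])).round(1),"z@10",np.polyval(f,10).round(1))
print(bot.hand_in())
E
```

```text
cream 70 x [-9.7 24.9] slope 14.2 z@10 91.0
orange 6 x [21.  26.4] slope -8.3 z@10 94.5
the job is handed in; nothing more can be done
None
```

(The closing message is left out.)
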